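# Turn the figure carrier round in its painting cradle

## Robot

A 6-joint arm with a two-finger parallel gripper is mounted at the origin on the work surface. World frame = base frame: x ahead of the robot, y to its left, z up, the work surface at z = 0. Lengths are in m, angles in rad, forces in N, time in s.
With the tool pointing down it reaches from about 0.4 to 0.825 m from the base axis. Payload 7 kg.
Tool frame: the origin (TCP) lies between the finger pads; the fingertips stand 8 mm ahead of it and the grasp point (between the pads) lies 11 mm behind it (arm.finger_overhang is the distance from the TCP to the fingertips, in m); z points along the fingers, y is the line along which they close (so a half turn about z gives the same grasp; the last joint's range is limited). The gripper opens to 88 mm and grips with 3 to 60 N. Pads are 19 mm wide; open, the fingers measure 130 mm over their backs; the gripper's body (78 mm by 193 mm) begins 47 mm behind the grasp point.
Start: joints at [1.442, 0.359, 0.012, 0, -1.224, -0.288], TCP at [0.273, 0.617, 0.235] pointing down, gripper open.
Joint ranges: [-3.07, 3.07], [-1.43, 2.12], [-1.02, 1.25], [-3.03, 1.67], [-3.05, -0], [-3.03, 3.03]. Speed limits (rad/s): [2.39, 2.39, 3.01, 3.14, 3.14, 3.14].

## Interface

Orientations are given as [roll, pitch, yaw] about the fixed x, y, z axes, in that order (R = Rz(yaw) Ry(pitch) Rx(roll)).
In Python, from station import arm gives the robot as it stands.
- The arm moves only by the tool move_arm, never from a script. Its argument "rows" is text: rows parted by semicolons, each of 7 numbers parted by spaces: the turn, a rotation vector about the tool's x, y, z in degrees, then the shift along the tool's x, y, z in m, then the finger opening in m, from 0 to 0.0876. A call has 1 to 8 rows; each row shifts and turns the commanded pose from where the row before left it, along the tool's axes as they then stand; what a row does not reach is not made up. A row lasts 1/8 s, in which the tool goes at most 62.5 mm and 10.7 degrees, less where a joint would pass 70% of its speed; a pose out of reach is approached as far as the arm can. A call is refused whole if a number of a shift passes 0.0625 or a number of a turn 10.7, either way. A call with a gripper value outside its range is refused whole. The fingers move at their own pace and stop on an object; "squeeze" is the grip in N (left out, the last holds). Time passes only in rows, so rows that do not move let the fingers close. It gives the time, the measured TCP pose, the force, the opening and the grip force at its end, in the units of the state.
- arm.get_state(): the state, without advancing time (a new reading comes with each control period).
- arm.grab_frame(name): name is "scene" or "top" or "wrist"; returns (picture, depth): 420x560x3 uint8, blue, green, red; 420x560 float32, m along the optical axis (not along the pixel's ray), 0 where there is no reading.
- arm.camera_model(name): a dict with "mtx" (3x3 intrinsics, pixels), "camera_from_world" (4x4, takes a point from world to camera coordinates); the wrist camera has in their place "mount" (4x4, takes a point from camera to tool coordinates, whose origin is the TCP and whose axes are the flange's). Camera axes: x right, y down, z forward; pixel columns grow to the right and rows downward; lengths in m; the calibration is good to about 2 mm. The wrist camera is an equidistant fisheye: a pixel r from the principal point sees the ray r / f radians off the axis. A picture is of the moment at which its call begins: read the wrist's pose just before it. camera_model takes no time and is no camera call.
- arm.job_done(): hands the job in; it is judged then, once.
The state is a dict: "t": time; "q": joint angles; "qd": joint speeds; "joint_efforts": joint torques, N m; "eef_pos": TCP position; "ee_rot": TCP orientation; "force": force on the tool from outside, world axes, zero at the start; "moment": the same for the moment, N m; "width": finger opening in m; "gripper_force": force on a finger pad.
Only numpy, scipy, OpenCV 4.12 (cv2) and the standard library are available. Lean on these libraries where they do the work, as an engineer would, in place of code of your own. Each camera call takes 0.05 s, during which the arm holds its last target. There are 200 camera calls.

## Task

The toy elephants are painted from the low side of the sloping stand, but the finished blue and yellow pair is there now. Swing the red keeper fully aside, lift the grey carrier clear of its wooden cradle by the post, give it a half turn so that the white pair is on the low side, and set it fully home in the cradle again; then swing the keeper back over the carrier's edge to its closed stop and let go. Do not tip the carrier over, and leave the two paint jars and the brush pot where they stand.

Things in the scene. Friction and masses are not known exactly. Their poses are not given: they have to be found in the camera images.
- cradle: Open wooden tray fixed on a dark stand, tilted 28 deg. Origin: centre of the pocket floor, 66 mm above the table. z square to the floor, up; x up the slope (away from the robot within 0.35 rad; low side faces the robot); y level, to the keeper's side. Pocket 123 (x) by 153 (y), 22 deep, top 6 mm flared 45 deg outward; outside 151 by 181 mm.
- carrier: Loose grey block 120 (own x) by 150 (own y) by 24 mm, 0.25-0.4 kg, central post, 4 elephants fixed on it (tops 66 mm above its underside): blue and yellow at own x +36, white at -36 mm. Origin: centre of the underside, z along the post. It starts in the pocket, x and y opposite to the cradle's; home: the same way, origin on the cradle's origin, 1.5 mm play per side, top 2 mm above the rim.
- carrier_post (a point): Grip point on the axis of the carrier's pale wooden post, 98 mm above the carrier's underside. The post is 26 by 26 mm square, sides parallel to the carrier's x and y; its top is 110 mm above the underside, standing free above the elephants.
- white_row (a point): Point on the carrier's top face midway between the two white elephants (carrier's own x -36 mm, y 0, z 24 mm).
- keeper (a joint): Red keeper bar, 93 by 14 by 8 mm, swivelling about a line parallel to cradle z through cradle x 0, y 92 mm; bar at z 27-35 mm. 0 = closed stop: tail to cradle +y, its 30 mm nose to -y, 13 mm over the carrier's edge. Grows as the tail swings to cradle +x (uphill), stop at 1.7; nose clear from 1.35. Stiff (0.07 N m), stays where left; starts at 0-0.2 rad.
- keeper_peg (a point): Grip point on the axis of the black round peg (16 mm diameter, 50 mm tall, parallel to cradle z) on the keeper's tail, 63 mm from the swivel axis; 70 mm above the cradle's floor plane, 15 mm below the peg's top.
- blue_jar: Blue paint jar, 50 mm across, 75 mm tall, origin under its centre. Leave alone.
- yellow_jar: Yellow paint jar, same size, origin under its centre. Leave alone.
- brush_pot: Terracotta pot with brushes, 72 mm across, 85 mm tall (brushes to 175 mm), origin under its centre. Leave alone.

How it is judged:
By the outcome, as a careful person would: the job done as asked, in the order asked, and still so for the second after the job is handed in, with the robot touching nothing.
It also fails if it takes over 72 s, if anything falls off the work surface, if the arm or the gripper's body presses on something with over 40 N, if the wrist force passes 120 N, or if a joint passes its speed limit or range.

## Working session

There is one attempt and no reset: what is moved stays moved. The work goes in short steps, Python scripts to look and compute and a tool call to move; the robot and the scene stay as the last step left them, time stands still between calls to the robot, and variables do not carry over. Pictures are saved under pics/ and viewed, at most 11 in all, crops included, and the job is handed in when it is done.

Besides the shell and the picture viewer there is one more tool, called as name(argument=value, ...) on one line, values as JSON. move_arm: Moves the arm, as the interface text tells. Its arguments: {"type":"object","properties":{"rows":{"type":"string"},"squeeze":{"type":"number"}},"required":["rows"]}

```bash
mkdir -p pics; ls
python3 - <<'E'
from station import arm
import cv2,numpy as np
np.set_printoptions(precision=4,suppress=True)
s=arm.get_state();print(s)
for n in("scene","top"):
    p,d=arm.grab_frame(n);cv2.imwrite(f"pics/{n}0.png",p);np.save(f"pics/{n}0.npy",d)
    m=arm.camera_model(n);print(n,m["mtx"],m["camera_from_world"])
m=arm.camera_model("wrist");print(m)
E
```

```text
pics
{'t': 0.0, 'q': array([ 1.4421,  0.3594,  0.0111, -0.0004, -1.2241, -0.2881]), 'qd': array([-0.0002, -0.0009,  0.0001,  0.0002,  0.0011, -0.0001]), 'joint_efforts': array([  0.0001, -58.2719,  29.3054,   6.9971,   0.007 ,  -0.0001]), 'eef_pos': array([0.2731, 0.6168, 0.2336]), 'ee_rot': array([ 3.1399, -0.0001, -0.4169]), 'force': array([-0.1544, -0.1181, -0.4422]), 'moment': array([-0.0142,  0.0447, -0.0124]), 'gripper_force': 0.0, 'width': 0.0877188837520976}
scene [[406.2148   0.     286.2692]
 [  0.     406.2148 215.0628]
 [  0.       0.       1.    ]] [[ 0.7396  0.6729 -0.0118 -0.4398]
 [ 0.5302 -0.5934 -0.6056 -0.2155]
 [-0.4146  0.4417 -0.7957  1.4614]
 [ 0.      0.      0.      1.    ]]
top [[397.1464   0.     279.2533]
 [  0.     397.1464 204.7054]
 [  0.       0.       1.    ]] [[ 0.027  -0.9996  0.0099  0.0138]
 [-0.9821 -0.0283 -0.1864  0.5714]
 [ 0.1866 -0.0047 -0.9824  1.0633]
 [ 0.      0.      0.      1.    ]]
{'mtx': array([[325.1923,   0.    , 274.2992],
       [  0.    , 325.1923, 205.8685],
       [  0.    ,   0.    ,   1.    ]]), 'mount': array([[-0.0005, -0.9524, -0.3049,  0.0837],
       [ 1.    , -0.0004, -0.0004,  0.0013],
       [ 0.0003, -0.3049,  0.9524, -0.1513],
       [ 0.    ,  0.    ,  0.    ,  1.    ]])}
```

View pics/scene0.png

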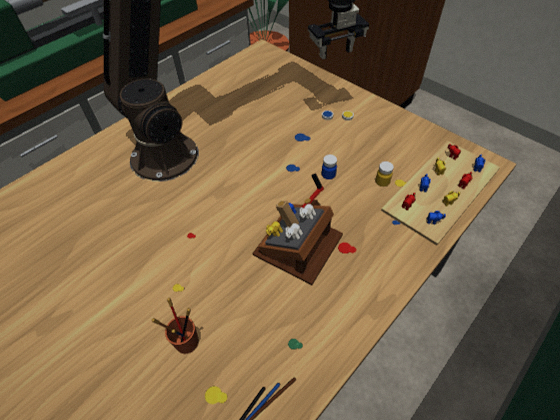

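View pics/top0.png

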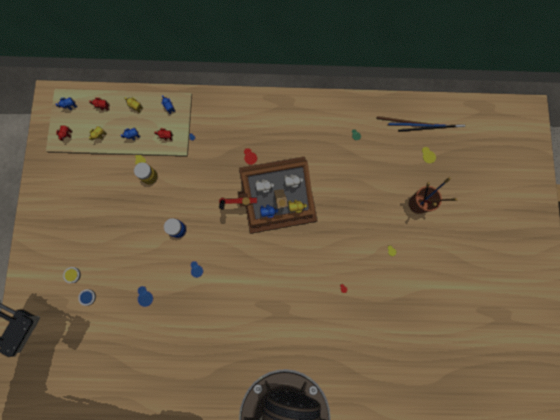

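The scene view shows the cradle near (300,235), with the keeper pointing up-right to its peg at (318,182). In the top view the post top is near (281,202), the red bar near (238,201) and the peg near (222,204). The jars are at (145,172) and (175,228), and the brush pot at (425,200).

```bash
cat > h.py <<'E'
import numpy as np,cv2
from station import arm
np.set_printoptions(precision=4,suppress=True)
T28=np.deg2rad(28)
def Rc(psi):
    c,s=np.cos(psi),np.sin(psi);C,S=np.cos(T28),np.sin(T28)
    return np.array([[C*c,-s,-S*c],[C*s,c,-S*s],[S,0,C]])
def cloud(n,d):
    m=arm.camera_model(n);K=m["mtx"];E=m["camera_from_world"]
    v,u=np.mgrid[:420,:560]
    P=np.stack([(u-K[0,2])/K[0,0]*d,(v-K[1,2])/K[1,1]*d,d],-1)
    return (P-E[:3,3])@E[:3,:3]
def rays(n,uv):
    m=arm.camera_model(n);K=m["mtx"];E=m["camera_from_world"];uv=np.atleast_2d(uv).astype(float)
    r=np.c_[(uv-K[:2,2])/[K[0,0],K[1,1]],np.ones(len(uv))]@E[:3,:3]
    return -E[:3,:3].T@E[:3,3],r
def onplane(n,uv,p0,nrm):
    o,r=rays(n,uv);return o+r*(((p0-o)@nrm)/(r@nrm))[:,None]
E
python3 - <<'E'
from h import *
p=cv2.imread("pics/top0.png");d=np.load("pics/top0.npy");P=cloud("top",d)
hsv=cv2.cvtColor(p,cv2.COLOR_BGR2HSV)
for c in [(100,400),(330,120),(350,250),(202,282),(162,275),(225,280),(195,246)]: print(c,P[c],hsv[c])
# raised points in window
w=np.zeros(d.shape,bool);w[140:250,210:330]=1
h=w&(P[...,2]>.075)&(d>0)
# iterate: rim points
psi=0.1;o=None
Q=P[h]
# fit rim: dark brown colour
b=h&(hsv[...,0]<15)&(hsv[...,1]>90)&(hsv[...,1]<215)&(hsv[...,2]<140)
print(b.sum())
red=w&((hsv[...,0]<6)|(hsv[...,0]>174))&(hsv[...,1]>180)&(hsv[...,2]>110)
blk=w&(hsv[...,2]<45)&(P[...,2]>.08)
for nm,m in(("red",red),("blk",blk)): print(nm,m.sum(),np.argwhere(m).mean(0),P[m].mean(0),P[m].max(0))
A=P[145:245,205:325]
cv2.imwrite("pics/c1.png",np.hstack([cv2.resize(p[150:240,210:325],None,fx=5,fy=5,interpolation=2)]))
Z=P[...,2]
hi=w&(Z>np.nanmax(Z[w])-.02);print("zmax",Z[w].max(),np.argwhere(hi).mean(0),hi.sum(),P[hi].mean(0))
E
```

```text
(100, 400) [ 0.9217 -0.3363  0.0041] [ 17 104 123]
(330, 120) [ 0.2146  0.4618 -0.0012] [ 18  99 132]
(350, 250) [0.1712 0.0991 0.0006] [ 17 107 119]
(202, 282) [0.5569 0.0235 0.1645] [ 19 148 112]
(162, 275) [0.7072 0.0457 0.014 ] [ 12 131  76]
(225, 280) [0.5192 0.0258 0.0111] [ 11 139  77]
(195, 246) [0.588  0.1213 0.0912] [ 11 136  62]
949
red 193 [172.2642 245.6788] [0.6692 0.1286 0.0416] [0.7503 0.1737 1.151 ]
blk 46 [198.8043 231.5217] [0.5696 0.155  0.127 ] [0.6649 0.1851 0.15  ]
zmax 1.15102291278863 [184.9149 264.4043] 47 [0.3623 0.035  1.151 ]
```

View pics/c1.png

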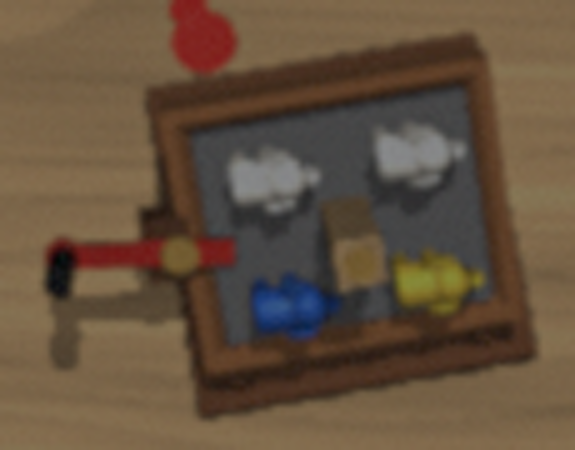

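The crop shows the grey carrier top with corners at about (190,130), (468,86), (495,300) and (228,348). The post top is at (357,260), the gold swivel cap at (181,255) and the peg top near (60,255).

Run:
```python
from h import *
p=cv2.imread("pics/top0.png");d=np.load("pics/top0.npy");P=cloud("top",d)
hsv=cv2.cvtColor(p,cv2.COLOR_BGR2HSV)
f=lambda a:(np.array(a,float)+.5)/5-.5+[210,150]
# grey mask
g=np.zeros(d.shape,np.uint8);g[150:240,235:325]=((hsv[...,1]<60)&(hsv[...,2]<110))[150:240,235:325]
n,l,st,_=cv2.connectedComponentsWithStats(g);k=1+st[1:,4].argmax();g=(l==k)
pts=np.argwhere(g)[:,::-1]; print("grey",g.sum(),st[k])
c0=np.array([.58,.03,0.066]);psi=0.13
man=f([(190,130),(468,86),(495,300),(228,348)])
for i in range(8):
    R=Rc(psi);o=c0+R[:,2]*.024
    X=(onplane("top",pts,o,R[:,2])-o)@R
    hull=cv2.convexHull(X[:,:2].astype(np.float32)*1000)
    (cx,cy),(a,b),ang=cv2.minAreaRect(hull)
    M=(onplane("top",man,o,R[:,2])-o)@R
    a2=ang if abs(ang)<45 else ang-90
    c0=o+R@[cx/1000,cy/1000,0]-R[:,2]*.024
    # restore z=66mm: slide along ray-plane consistently
    c0=c0+ R[:,0]*(.066-c0[2])/R[2,0]*0  # in-plane drift kept
    c0[2]=.066
    psi+=np.deg2rad(a2)*.8
print("origin",c0,"psi",psi,"size",a,b,a2)
R=Rc(psi);print("manual corners in carrier frame",M[:,:2]*1000)
for nm,px,z in(("posttop",(357,260),.110),("pivot",(181,255),.037),("pegtop",(60,250),.085)):
    o=c0+R[:,2]*z;print(nm,((onplane("top",f(px),o,R[:,2])-o)@R)[0]*1000)
# plane check with depth
ok=g&(d>0.7);Xd=(P[ok]-c0)@R;print("depth plane z",np.median(Xd,0)*1000,Xd[:,2].std()*1000)
m=[(np.median((P[g&(d>.7)][(abs(Xd[:,0]-x)<.012)]-c0)@R,0)*1000)[2] for x in(-.045,-.02,0.0,.02,.05)];print(m)
```

```text
grey 1550 [ 248  167   60   52 1550]
origin [0.6085 0.0355 0.066 ] psi 0.20984241350465957 size 122.9528579711914 150.5182647705078 0.0006188788684085011
manual corners in carrier frame [[ 62.4045  74.1565]
 [ 59.7217 -77.7952]
 [-63.481  -75.8958]
 [-63.291   75.6484]]
posttop [0.3752 1.2294 0.    ]
pivot [-1.7547 91.0235 -0.    ]
pegtop [ 26.0609 149.3536  -0.    ]
depth plane z [12.0016  1.186  25.3576] 9.243234258994862
[np.float64(25.164196558506426), np.float64(25.216877562456666), np.float64(25.2820606349141), np.float64(26.010130400856134), np.float64(25.322319277442844)]
```

```bash
cat >> h.py <<'E'
from scipy.spatial.transform import Rotation as Ro
C0=np.array([.6085,.0355,.066]);PSI=.21;RC=Rc(PSI)
xc,yc,zc=RC.T
RPEG=np.c_[-yc,-xc,-zc]   # closing along cradle x
def tcp(g,R): return C0+RC@np.array(g)/1000+R[:,2]*.011   # g in cradle mm
def rel(Rt,pt):
    s=arm.get_state();R=Ro.from_euler('xyz',s["ee_rot"]).as_matrix()
    rv=np.rad2deg(Ro.from_matrix(R.T@Rt).as_rotvec())
    print("t",s["t"],"rot(deg)",rv,"shift in target tool axes",Rt.T@(pt-s["eef_pos"]),"shift in current axes",R.T@(pt-s["eef_pos"]),"q",s["q"],"F",s["force"],"w",s["width"])
    print("tcp in cradle mm (grasp pt)",((s["eef_pos"]-R[:,2]*.011-C0)@RC)*1000)
def pegpt(th,z=70): return [63*np.sin(th),92+63*np.cos(th),z]
E
python3 - <<'E'
from h import *
p=cv2.imread("pics/top0.png");hsv=cv2.cvtColor(p,cv2.COLOR_BGR2HSV)
f=lambda a:(np.array(a,float)+.5)/5-.5+[210,150]
m=np.zeros(p.shape[:2],bool);m[190:210,215:262]=1
red=m&((hsv[...,0]<8)|(hsv[...,0]>172))&(hsv[...,1]>170)&(hsv[...,2]>60)
o=C0+zc*.035;X=((onplane("top",np.argwhere(red)[:,::-1],o,zc)-o)@RC)*1000
print(len(X),np.polyfit(X[:,1],X[:,0],1),X.min(0),X.max(0))
o=C0+zc*.085;print(((onplane("top",f([(60,282)]),o,zc)-o)@RC)*1000)
rel(RPEG,tcp(pegpt(.15,150),RPEG))
E
```

```text
111 [  0.1711 -16.3747] [-11.0418  65.3983  -0.    ] [ 16.5927 158.7918   0.    ]
[[  9.332  152.7711   0.    ]]
t 0.1 rot(deg) [25.9457 13.1615 52.985 ] shift in target tool axes [ 0.4842 -0.1133  0.1062] shift in current axes [0.4054 0.3042 0.0411] q [ 1.4421  0.3593  0.0112 -0.0003 -1.2241 -0.2881] F [ 0.2354 -0.4372 -0.8581] w 0.0878059339180292
tcp in cradle mm (grasp pt) [-98.7041 638.503  254.9087]
```

move_arm(rows="4.32 2.19 8.83 0 0 0 0.06;4.32 2.19 8.83 0 0 0 0.06;4.32 2.19 8.83 0 0 0 0.06;4.32 2.19 8.83 0 0 0 0.06;4.32 2.19 8.83 0 0 0 0.06;4.32 2.19 8.83 0 0 0 0.06;0 0 0 0.03 -0.007 0 0.06;0 0 0 0.03 -0.007 0 0.06")

```text
t: 1.1
eef_pos: [0.2987, 0.5605, 0.2403]
ee_rot: [-2.66, -0.005, -1.347]
force: [0.1, -0.6, 0.7]
width: 0.06
gripper_force: 0.0
```

```bash
python3 -c "
from h import *
rel(RPEG,tcp(pegpt(.16,150),RPEG))"
```

```text
t 1.1 rot(deg) [0.3932 0.1293 0.8535] shift in target tool axes [ 0.4238 -0.0991  0.1058] shift in current axes [ 0.4255 -0.0935  0.1042] q [ 1.6129  0.1605 -0.5726  0.6463 -0.8603 -1.823 ] F [ 0.1216 -0.559   0.7224] w 0.06004360218482403
tcp in cradle mm (grasp pt) [-88.9645 577.9832 255.7826]
```

move_arm(rows="0.4 0.1 0.85 0.042 -0.010 0.004 0.05;0 0 0 0.054 -0.0125 0.006 0.05;0 0 0 0.054 -0.0125 0.008 0.05;0 0 0 0.054 -0.0125 0.010 0.05;0 0 0 0.054 -0.0125 0.014 0.05;0 0 0 0.054 -0.0125 0.014 0.05;0 0 0 0.054 -0.0125 0.014 0.05;0 0 0 0.042 -0.010 0.014 0.05")

```text
t: 2.1
eef_pos: [0.5053, 0.186, 0.211]
ee_rot: [-2.652, 0.003, -1.362]
force: [-0.0, 0.5, 0.9]
width: 0.05
gripper_force: 0.0
```

```bash
python3 -c "
from h import *
rel(RPEG,tcp(pegpt(.16,150),RPEG))
p,d=arm.grab_frame('wrist');cv2.imwrite('pics/w1.png',p)"
```

```text
t 2.1 rot(deg) [-0.0688  0.1005 -0.1341] shift in target tool axes [ 0.0145 -0.0033  0.0217] shift in current axes [ 0.0145 -0.0033  0.0217] q [ 0.8215 -0.1123 -0.9486  0.7227 -0.4183 -1.2344] F [-0.034   0.5471  0.8575] w 0.050027531642391314
tcp in cradle mm (grasp pt) [  6.7035 168.6917 171.7   ]
```

View pics/w1.png

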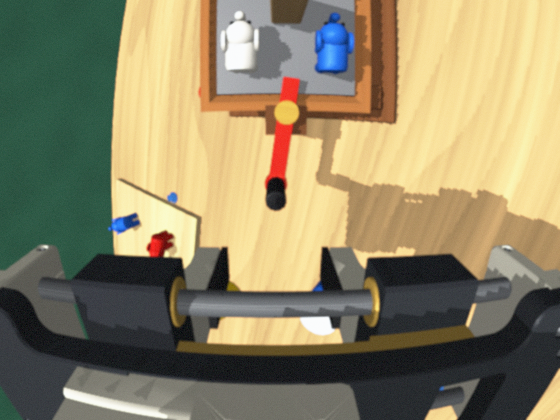

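The wrist view shows the peg end at about (275,200), the bar running up to the swivel at (287,112), and the open fingers below the peg.

```bash
cat >> h.py <<'E'
def wristplane(uv,zmm):
    s=arm.get_state();R=Ro.from_euler('xyz',s["ee_rot"]).as_matrix();m=arm.camera_model("wrist");K=m["mtx"];M=m["mount"]
    a=(np.atleast_2d(uv)-K[:2,2])/K[0,0];th=np.linalg.norm(a,axis=1,keepdims=True)
    r=np.c_[a/th*np.sin(th),np.cos(th)]@M[:3,:3].T@R.T;o=s["eef_pos"]+R@M[:3,3]
    q=C0+zc*zmm/1000;X=o+r*(((q-o)@zc)/(r@zc))[:,None]
    return (X-C0)@RC*1000
E
python3 -c "
from h import *
print('peg top',wristplane([(275,201)],85),'pivot',wristplane([(287,112)],37),'pocket rim outer',wristplane([(200,109)],22), wristplane([(383,99)],22))"
```

```text
peg top [[  5.3134 148.8926  85.    ]] pivot [[-5.138  86.1916 37.    ]] pocket rim outer [[71.3801 81.952  22.    ]] [[-92.9754  71.8664  22.    ]]
```

move_arm(rows="0 0 0 0.007 -0.0015 0 0.05;0 0 0 0.007 -0.0015 0.02 0.05;0 0 0 0 0 0 0.05")

```text
t: 2.52
eef_pos: [0.5193, 0.1766, 0.1936]
ee_rot: [-2.654, 0.001, -1.362]
force: [0.2, -0.7, 1.3]
width: 0.0498
gripper_force: 0.0
```

```bash
python3 -c "
from h import *
rel(RPEG,tcp(pegpt(.16,70),RPEG))"
```

```text
t 2.525 rot(deg) [ 0.0831  0.0199 -0.0575] shift in target tool axes [ 0.0024 -0.0012  0.0808] shift in current axes [ 0.0024 -0.0013  0.0808] q [ 0.7448 -0.0716 -0.9727  0.7977 -0.3395 -1.2516] F [ 0.2287 -0.6744  1.335 ] w 0.04981094904907605
tcp in cradle mm (grasp pt) [  8.8413 156.611  150.8474]
```

```bash
cat >> h.py <<'E'
def blobs(p,lo,hi,n=2):
    h=cv2.inRange(cv2.cvtColor(p,cv2.COLOR_BGR2HSV),lo,hi)
    k,l,st,ce=cv2.connectedComponentsWithStats(h)
    i=np.argsort(-st[1:,4])[:n]+1
    return [(st[j,4],ce[j]) for j in i]
E
python3 -c "
from h import *
p,d=arm.grab_frame('wrist');cv2.imwrite('pics/w2.png',p)
b=blobs(p[:250],(18,120,100),(28,255,255),3);print(b)
for a,c in b: print(a,c,wristplane(c,37))
b=blobs(p[:250],(0,180,90),(6,255,255),3)
for a,c in b: print('red',a,c,wristplane(c,35))
"
```

```text
[(np.int32(527), array([289.9412, 128.592 ])), (np.int32(2), array([196. ,  20.5])), (np.int32(2), array([202.5, 127. ]))]
527 [289.9412 128.592 ] [[-2.682  90.8569 37.    ]]
2 [196.   20.5] [[70.5438  1.7238 37.    ]]
2 [202.5 127. ] [[66.1558 88.52   37.    ]]
red 1027 [282.408  171.3116] [[  3.0239 125.4517  35.    ]]
red 422 [293.2062 104.0166] [[-5.2341 71.5389 35.    ]]
red 63 [160.5238 247.619 ] [[113.0211 194.2861  35.    ]]
```

move_arm(rows="0 0 0 0.001 0 0.02 0.05;0 0 0 0 0 0.02 0.05;0 0 0 0 0 0.02 0.05;0 0 0 0 0 0 0.05")

```text
t: 3.08
eef_pos: [0.5526, 0.1835, 0.1518]
ee_rot: [-2.67, 0.001, -1.361]
force: [-0.1, -0.8, 0.1]
width: 0.05
gripper_force: 0.0
```

```bash
python3 -c "
from h import *
rel(RPEG,tcp(pegpt(.16,70),RPEG))"
```

```text
t 3.075 rot(deg) [ 1.0037  0.0654 -0.0601] shift in target tool axes [0.0022 0.0092 0.0279] shift in current axes [0.0022 0.0087 0.0281] q [ 0.5373  0.047  -1.015   1.188  -0.1568 -1.4784] F [-0.1353 -0.8368  0.0858] w 0.050040462740326974
tcp in cradle mm (grasp pt) [ 19.4562 156.3379  97.9365]
```

```bash
cat > kin.py <<'E'
import numpy as np
from scipy.optimize import least_squares
from scipy.spatial.transform import Rotation as Ro
D=[([1.4421,.3594,.0111,-.0004,-1.2241,-.2881],[.2731,.6168,.2336],[3.1399,-.0001,-.4169]),
([1.6129,.1605,-.5726,.6463,-.8603,-1.823],[.2987,.5605,.2403],[-2.66,-.005,-1.347]),
([.8215,-.1123,-.9486,.7227,-.4183,-1.2344],[.5053,.186,.211],[-2.652,.003,-1.362]),
([.7448,-.0716,-.9727,.7977,-.3395,-1.2516],[.5193,.1766,.1936],[-2.654,.001,-1.362]),
([.5373,.047,-1.015,1.188,-.1568,-1.4784],[.5526,.1835,.1518],[-2.67,.001,-1.361])]
LO=np.array([-3.07,-1.43,-1.02,-3.03,-3.05,-3.03]);HI=np.array([3.07,2.12,1.25,1.67,0,3.03])
e=lambda ax,a:Ro.from_euler(ax,a).as_matrix()
def fk(q,k,s=(1,1,1)):
    # k: d1,a1,L2,a3,d4,d6 ; forearm along +x at zero, pitch down = q2-q3
    A=e('z',q[0]);p=np.array([0,0,k[0]])+A@[k[1],0,0]
    B=A@e('y',q[1]);p=p+B@[0,0,k[2]]
    Cc=B@e('y',-q[2]);p=p+Cc@[k[4],0,k[3]]
    W=Cc@e('x',s[0]*q[3])@e('y',-q[4])@e('x',s[1]*q[5])
    p=p+W@[k[5],0,0]
    # tool z = W x ; roll const
    T=W@np.array([[0,0,1],[0,1,0],[-1,0,0]])@e('z',k[6])
    return T,p
def res(k,s):
    r=[]
    for q,p,o in D:
        T,x=fk(q,k,s);r+=list((x-p)*5)+list((Ro.from_matrix(T)*Ro.from_euler('xyz',o).inv()).as_rotvec())
    return np.array(r)
def fit():
    best=None
    for s in[(a,b) for a in(1,-1) for b in(1,-1)]:
        for roll in(0,1.57,3.14,-1.57):
            f=least_squares(res,[.4,.05,.4,0,.4,.3,roll],args=(s,))
            if best is None or f.cost<best[0]: best=(f.cost,f.x,s)
    return best
_,K,S=fit()
def ik(R,p,seeds):
    best=None
    for q0 in seeds:
        def r(q):
            T,x=fk(q,K,S);return np.r_[(x-p)*5,(Ro.from_matrix(T)*Ro.from_matrix(R).inv()).as_rotvec()]
        f=least_squares(r,np.clip(q0,LO+.01,HI-.01),bounds=(LO,HI))
        if best is None or f.cost<best[0]-1e-9: best=(f.cost,f.x)
    return best
E
python3 - <<'E'
from h import *
from kin import *
print(_,K,S,np.abs(res(K,S)).max())
rng=np.random.default_rng(0)
seeds=[np.r_[.2,rng.uniform(-1,1),rng.uniform(-1,1),rng.uniform(-3,1.6),rng.uniform(-2,-.1),rng.uniform(-3,3)] for i in range(25)]
RY=np.c_[-xc,yc,-zc]  # closing along y
def tilt(R,deg): return Ro.from_rotvec(np.deg2rad(deg)*yc).as_matrix()@R  # +deg: less tilt?
for nm,R0 in(("x",RPEG),("y",RY),("-y",np.c_[xc,-yc,-zc]),("-x",np.c_[yc,xc,-zc])):
  for g in([10,154,70],[63,92,70],[0,0,98],[0,0,150],[40,0,180]):
    for a in(0,28):
      R=tilt(R0,a);c,q=ik(R,tcp(g,R),seeds);print(nm,g,a,round(R[2,2],3),"cost %.5f"%c,q)
E
```

```text
Traceback (most recent call last):
NameError: name '_' is not defined
```

```bash
cat > plan.py <<'E'
from h import *
from kin import *
rng=np.random.default_rng(0)
seeds=[np.r_[.2,rng.uniform(-1,1),rng.uniform(-1,1),rng.uniform(-3,1.6),rng.uniform(-2,-.1),rng.uniform(-3,3)] for i in range(20)]
RY=np.c_[-xc,yc,-zc]  # closing along y
RS={"x":RPEG,"-x":np.c_[yc,xc,-zc],"y":RY,"-y":np.c_[xc,-yc,-zc]}
def tilt(R,deg): return Ro.from_rotvec(np.deg2rad(deg)*yc).as_matrix()@R
E
time timeout 500 python3 - <<'E'
from plan import *
print(K,S,np.abs(res(K,S)).max())
for nm,R0 in RS.items():
  for g in([10,154,70],[63,92,70],[0,0,98],[0,0,150],[60,0,150]):
    for a in(0,28):
      R=tilt(R0,a);c,q=ik(R,tcp(g,R),seeds);print(nm,g,a,round(R[2,2],2),"cost %.5f"%c,q)
E
```

```text
[ 0.2685 -0.0207  0.8772  0.056   0.3831  0.7724  4.7125] (-1, -1) 0.9396794702439117
x [10, 154, 70] 0 -0.88 cost 0.00186 [ 0.4661  0.0767 -1.02    1.109  -0.1276 -1.3396]
x [10, 154, 70] 28 -1.0 cost 0.00000 [ 0.3165  0.3195 -0.3907  0.     -0.8606 -0.1064]
x [63, 92, 70] 0 -0.88 cost 0.00000 [ 0.2087  0.0704 -1.0196 -3.0287 -0.0079  3.03  ]
x [63, 92, 70] 28 -1.0 cost 0.00000 [ 0.2098  0.3491 -0.2619 -0.     -0.9598  0.0003]
x [0, 0, 98] 0 -0.88 cost 0.00080 [-0.2032  0.0326 -1.02   -1.0648 -0.2105  1.4318]
x [0, 0, 98] 28 -1.0 cost 0.00000 [ 0.0459  0.2895 -0.384  -0.     -0.8973  0.1642]
x [0, 0, 150] 0 -0.88 cost 0.00000 [-0.2754 -0.0642 -0.9923 -0.8387 -0.2989  1.2521]
x [0, 0, 150] 28 -1.0 cost 0.00000 [ 0.0386  0.2399 -0.3331 -0.     -0.9978  0.1715]
x [60, 0, 150] 0 -0.88 cost 0.00000 [-0.1746 -0.0372 -0.8712 -0.5764 -0.3291  0.8949]
x [60, 0, 150] 28 -1.0 cost 0.00000 [ 0.0538  0.2839 -0.1831 -0.     -1.1038  0.1563]
-x [10, 154, 70] 0 -0.88 cost 0.00186 [ 0.4661  0.0767 -1.02    1.109  -0.1276  1.802 ]
-x [10, 154, 70] 28 -1.0 cost 0.00000 [ 0.3192  0.3195 -0.3908  0.0025
[... 1772 characters left out ...]
0000 [ 0.2087  0.0704 -1.0196 -3.03   -0.0079 -1.6811]
-y [63, 92, 70] 28 -1.0 cost 0.00000 [ 0.2098  0.3491 -0.2619 -0.     -0.9598  1.5711]
-y [0, 0, 98] 0 -0.88 cost 0.00080 [-0.2032  0.0326 -1.02   -1.0648 -0.2105  3.0026]
-y [0, 0, 98] 28 -1.0 cost 0.00000 [ 0.0459  0.2895 -0.384  -0.     -0.8973  1.735 ]
-y [0, 0, 150] 0 -0.88 cost 0.00000 [-0.2754 -0.0642 -0.9923 -0.8387 -0.2989  2.8229]
-y [0, 0, 150] 28 -1.0 cost 0.00000 [ 0.0386  0.2399 -0.3331 -0.     -0.9978  1.7423]
-y [60, 0, 150] 0 -0.88 cost 0.00000 [-0.1746 -0.0372 -0.8712 -0.5764 -0.3291  2.4657]
-y [60, 0, 150] 28 -1.0 cost 0.00000 [ 0.0538  0.2839 -0.1831 -0.     -1.1038  1.7271]
real	0m16.014s
user	0m16.569s
sys	0m0.036s
```

```bash
python3 - <<'E'
s=open('kin.py').read()
a=s.index("def fk");b=s.index("def ik")
new='''def fk(q,k,s):
    # k: d1,a1, u_x,u_z (upper arm), f_x,f_z (forearm), d6, roll, c3 (forearm pitch offset), c5
    A=e('z',q[0]);p=np.array([0,0,k[0]])+A@[k[1],0,0]
    B=A@e('y',q[1]);p=p+B@[k[2],0,k[3]]
    Cc=B@e('y',s[0]*q[2]+k[8]);p=p+Cc@[k[4],0,k[5]]
    W=Cc@e('x',s[1]*q[3])@e('y',s[2]*q[4]+k[9])@e('x',s[3]*q[5])
    p=p+W@[k[6],0,0]
    return W@np.array([[0,0,1],[0,1,0],[-1,0,0]])@e('z',k[7]),p
def res(k,s):
    r=[]
    for q,p,o in D:
        T,x=fk(q,k,s);r+=list((x-p)*5)+list((Ro.from_matrix(T)*Ro.from_euler('xyz',o).inv()).as_rotvec())
    r+=list(1e-4*(np.array(k)-[.3,0,0,.4,.4,0,.3,0,0,0,]))
    return np.array(r)
def fit():
    out=[]
    for s in itertools.product((1,-1),repeat=4):
        for roll in(0,1.57,3.14,-1.57):
          for c3 in(0,1.57,-1.57):
           for c5 in(0,1.57,-1.57):
            f=least_squares(res,[.4,.0,0,.4,.4,0,.3,roll,c3,c5],args=(s,),max_nfev=60)
            out.append((f.cost,f.x,s))
    out.sort(key=lambda t:t[0]);return out
'''
t=s[:a]+new+s[b:]
t=t.replace("import numpy as np","import numpy as np,itertools,os,pickle",1).replace("_,K,S=fit()","")
t=t.replace("def ik","if not os.path.exists('k.pkl'): pickle.dump(fit()[:6],open('k.pkl','wb'))\nKS=pickle.load(open('k.pkl','rb'));K,S=KS[0][1:]\ndef ik",1)
open('kin.py','w').write(t)
E
time timeout 560 python3 -c "
from kin import *
np.set_printoptions(precision=4,suppress=True)
for c,k,s in KS: print(c,k,s)
print(res(K,S)[:30].reshape(5,6))"
```

```text
0.5228237091415678 [ 0.2842 -0.0656  0.0565  0.8154  0.4161  0.0421  0.7012 -1.5792 -0.036
  0.0604] (-1, -1, -1, -1)
0.5228237091417899 [ 0.2842 -0.0656  0.0565  0.8154  0.4161  0.0421  0.7012 -1.5792 -0.036
  0.0604] (-1, -1, -1, -1)
0.5228237091419701 [ 0.2842 -0.0656  0.0565  0.8154  0.4161  0.0421  0.7012 -1.5792 -0.036
  0.0604] (-1, -1, -1, -1)
0.5228237091420421 [ 0.2842 -0.0656  0.0565  0.8154  0.4161  0.0421  0.7012 -1.5792 -0.036
  0.0604] (-1, -1, -1, -1)
0.5228237091427553 [ 0.2842 -0.0656  0.0565  0.8154  0.4161  0.0421  0.7012 -1.5792 -0.036
  0.0604] (-1, -1, -1, -1)
0.5228237091432374 [ 0.2842 -0.0656  0.0565  0.8154  0.4161  0.0421  0.7012 -1.5792 -0.036
  0.0604] (-1, -1, -1, -1)
[[-0.9403  0.2123  0.0265 -0.0241  0.0032  0.0084]
 [ 0.0793 -0.2049 -0.0459 -0.0149 -0.0253 -0.0196]
 [-0.1139  0.0953  0.0261 -0.0308 -0.0161 -0.0199]
 [-0.0667  0.1206  0.0164 -0.0329 -0.0185 -0.0196]
 [ 0.1184 -0.0165 -0.0232 -0.0382 -0.0364 -0.0209]]
real	1m3.619s
user	1m4.045s
sys	0m0.054s
```

```bash
rm -f k.pkl
python3 - <<'E'
t=open('kin.py').read()
t=t.replace("@[k[4],0,k[5]]","@[k[4],k[10],k[5]]").replace("@e('x',s[3]*q[5])\n    p=p+W@[k[6],0,0]","\n    p=p+W@[k[6],k[11],k[12]];W=W@e('x',s[3]*q[5])")
t=t.replace(".3,0,0,0,]",".3,0,0,0,0,0,0]").replace(".3,roll,c3,c5]",".3,roll,c3,c5,0,0,0]").replace("repeat=4):","repeat=4):\n        if s!=(-1,-1,-1,-1): continue")
open('kin.py','w').write(t)
E
timeout 560 python3 -c "
from kin import *
np.set_printoptions(precision=4,suppress=True)
for c,k,s in KS[:3]: print(c,k,s)
print(res(K,S)[:30].reshape(5,6))"
```

```text
5.751689779596323e-07 [ 0.1986  0.     -0.0002  0.6016  0.4636 -0.0001  0.37   -1.5707 -0.0002
  0.0002  0.     -0.1918  0.0001] (-1, -1, -1, -1)
5.751689779596829e-07 [ 0.1986  0.     -0.0002  0.6016  0.4636 -0.0001  0.37   -1.5707 -0.0002
  0.0002  0.     -0.1918  0.0001] (-1, -1, -1, -1)
5.751689779596987e-07 [ 0.1986  0.     -0.0002  0.6016  0.4636 -0.0001  0.37   -1.5707 -0.0002
  0.0002  0.     -0.1918  0.0001] (-1, -1, -1, -1)
[[ 0.     -0.     -0.0001  0.     -0.     -0.0001]
 [ 0.0001  0.      0.0001  0.0003 -0.0003  0.0003]
 [ 0.      0.0001  0.     -0.0002 -0.0005 -0.0002]
 [-0.0002 -0.     -0.     -0.0003  0.0002  0.0002]
 [ 0.0001 -0.0001 -0.      0.0003  0.0003 -0.0003]]
```

```bash
cat >> plan.py <<'E'
def sols(R,p,n=40,seed=1):
    r=np.random.default_rng(seed);out=[]
    for i in range(n):
        q0=np.r_[r.uniform(-1.2,1.2),r.uniform(-1,1.5),r.uniform(-1,1),r.uniform(-3,1.6),r.uniform(-2.5,-.1),r.uniform(-3,3)]
        c,q=ik(R,p,[q0])
        if c<1e-8 and not any(np.abs(q-o).max()<.02 for o in out): out.append(q)
    return out
E
timeout 550 python3 - <<'E'
from plan import *
for nm,g in(("peg0",[10,154,70]),("peg1",[63,92,70]),("post",[0,0,98]),("postlift",[0,0,140]),("up",[60,0,150])):
  for k in("x","-x","y","-y"):
   for a in(0,) if k!="x" else (0,14,28):
    R=tilt(RS[k],a);S_=sols(R,tcp(g,R))
    print(nm,k,a,len(S_));[print("   ",q) for q in S_]
E
```

```text
peg0 x 0 0
peg0 x 14 1
    [ 0.7217  0.1852 -0.6347  0.2291 -0.5486 -0.6952]
peg0 x 28 1
    [ 0.6525  0.3048 -0.3465  0.     -0.9194 -0.4425]
peg0 -x 0 0
peg0 y 0 0
peg0 -y 0 0
peg1 x 0 0
peg1 x 14 1
    [ 0.5701  0.2231 -0.4821  0.143  -0.6412 -0.465 ]
peg1 x 28 1
    [ 0.5216  0.3454 -0.2201  0.     -1.0053 -0.3115]
peg1 -x 0 0
peg1 y 0 0
peg1 -y 0 0
post x 0 0
post x 14 1
    [ 0.4269  0.1334 -0.5908  0.091  -0.6097 -0.2852]
post x 28 1
    [ 0.3929  0.257  -0.3621  0.     -0.9517 -0.1829]
post -x 0 0
post y 0 0
post -y 0 0
postlift x 0 1
    [ 0.4465 -0.0515 -0.8882  0.4103 -0.2792 -0.6057]
postlift x 14 1
    [ 0.4372  0.0572 -0.5763  0.0846 -0.7007 -0.2854]
postlift x 28 1
    [ 0.4     0.19   -0.3563  0.     -1.0245 -0.1899]
postlift -x 0 1
    [ 0.4465 -0.0515 -0.8882  0.4103 -0.2792  2.5359]
postlift y 0 1
    [ 0.4465 -0.0515 -0.8882  0.4103 -0.2792 -2.1765]
postlift -y 0 1
    [ 0.4465 -0.0515 -0.8882  0.4103 -0.2792  0.9651]
up x 0 1
    [ 0.4405 -0.0082 -0.7009  0.2699 -0.4138 -0.4523]
up x 14 1
    [ 0.4145  0.1033 -0.4244  0.0682 -0.8048 -0.2458]
up x 28 1
    [ 0.3836  0.2368 -0.2043 -0.     -1.1297 -0.1736]
up -x 0 1
    [ 0.4405 -0.0082 -0.7009  0.2699 -0.4138  2.6893]
up y 0 1
    [ 0.4405 -0.0082 -0.7009  0.2699 -0.4138 -2.0231]
up -y 0 1
    [ 0.4405 -0.0082 -0.7009  0.2699 -0.4138  1.1185]
```

```bash
cat >> plan.py <<'E'
def best(R,p,n=12):
    r=np.random.default_rng(1);s=[np.array([.4465,-.0515,-.8882,.41,-.28,-.6]),np.array([.43,.1,-.6,-.3,-.5,.5])]+[np.r_[r.uniform(0,.8),r.uniform(-.3,.4),r.uniform(-1,-.3),r.uniform(-1.6,1.6),r.uniform(-1,-.1),r.uniform(-3,3)] for i in range(n)]
    return ik(R,p,s)
def err(R,p,q):
    T,x=fk(q,K,S);return np.linalg.norm(x-p)*1000,np.rad2deg((Ro.from_matrix(T)*Ro.from_matrix(R).inv()).magnitude())
E
timeout 550 python3 - <<'E'
from plan import *
print("closing y, tilt a, home; z grip")
for z in(98,103,110,118):
  for a in(-8,0,4,8):
    R=tilt(RS["x"],a);p=tcp([0,0,z],R);c,q=best(R,p);print(z,"a",a,"err mm,deg %.1f %.1f"%err(R,p,q),q)
for z in(98,103,108):
  for b in(-40,-30,-20,-10,10,20,30,40):
    R=Ro.from_rotvec(np.deg2rad(b)*xc).as_matrix()@RS["x"];p=tcp([0,0,z],R);c,q=best(R,p);print(z,"b",b,"err %.1f %.1f"%err(R,p,q),q)
E
```

```text
closing y, tilt a, home; z grip
98 a -8 err mm,deg 4.4 5.4 [ 0.3644  0.0356 -0.938   0.3496 -0.0079 -0.4763]
98 a 0 err mm,deg 0.0 0.0 [ 0.2815  0.0373 -1.02    0.8957 -0.0423 -0.9584]
98 a 4 err mm,deg 0.0 0.0 [ 0.437   0.0619 -0.8169  0.3182 -0.2968 -0.513 ]
98 a 8 err mm,deg 0.0 0.0 [ 0.4398  0.0884 -0.712   0.1853 -0.4363 -0.3847]
103 a -8 err mm,deg 4.4 5.2 [ 0.3546  0.0218 -0.959   0.4286 -0.0055 -0.5474]
103 a 0 err mm,deg 0.0 0.0 [ 0.3483  0.0274 -0.9845  0.7177 -0.0984 -0.8375]
103 a 4 err mm,deg 0.0 0.0 [ 0.4402  0.0515 -0.8115  0.3066 -0.3124 -0.5035]
103 a 8 err mm,deg 0.0 0.0 [ 0.4415  0.0785 -0.7094  0.1817 -0.4489 -0.382 ]
110 a -8 err mm,deg 4.4 4.9 [ 0.3356  0.0026 -0.988   0.5437 -0.0003 -0.6471]
110 a 0 err mm,deg 0.0 0.0 [ 0.3873  0.0128 -0.9546  0.6012 -0.1467 -0.753 ]
110 a 4 err mm,deg 0.0 0.0 [ 0.4444  0.037  -0.8044  0.2922 -0.3339 -0.4917]
110 a 8 err mm,deg 0.0 0.0 [ 0.4438  0.0646 -0.7057  0.177  -0.4665 -0.3786]
118 a -8 err mm,deg 4.4 4.5 [ 0.3164 -0.0188 -1.0124  0.6481 -0.     -0.7358]
118 a 0 err mm,deg 0.0 0.0 [ 0.4113 -0.0043 -0.9313  0.5245 -0.1883
[... 1171 characters left out ...]
0.0 0.0 [-0.1097  0.2348 -0.2827 -0.8296 -0.9555  0.9176]
103 b 40 err 0.0 0.0 [-0.2214  0.3367 -0.194  -0.9243 -1.1676  1.0544]
108 b -40 err 3.1 1.9 [ 0.6313  0.2157 -1.02    1.3116 -0.8499 -1.7817]
108 b -30 err 5.4 3.3 [ 0.5338  0.1303 -1.02    1.3028 -0.6602 -1.6379]
108 b -20 err 5.8 3.8 [ 0.4267  0.0642 -1.02    1.2507 -0.4513 -1.4595]
108 b -10 err 3.8 2.9 [ 0.3382  0.0243 -1.02    1.1069 -0.2414 -1.222 ]
108 b 10 err 0.0 0.0 [ 0.282   0.0633 -0.5757 -0.3247 -0.4538  0.2295]
108 b 20 err 0.0 0.0 [ 0.0549  0.1352 -0.394  -0.6602 -0.7234  0.6768]
108 b 30 err 0.0 0.0 [-0.11    0.2258 -0.2836 -0.8254 -0.9612  0.9106]
108 b 40 err 0.0 0.0 [-0.2224  0.3281 -0.1951 -0.9215 -1.1728  1.0485]
```

move_arm(rows="0 0 0 0 0 -0.03 0.05;0 0 0 0 0.01 -0.03 0.05;0 0 0 0 0 -0.03 0.05;0 0 0 0 0 0 0.05")

```text
t: 3.58
eef_pos: [0.5102, 0.1747, 0.2265]
ee_rot: [-2.657, 0.002, -1.361]
force: [0.1, -0.0, -0.6]
width: 0.0501
gripper_force: 0.0
```

Run:
```python
from plan import *
RT=tilt(RS["y"],18)
for g in([10,154,130],[10,154,70],[45,136,70],[63,92,70],[63,92,130]):
    p=tcp(g,RT);c,q=best(RT,p);print(g,"%.1f %.1f"%err(RT,p,q),q)
rel(RT,tcp([10,154,150],RT))
```

```text
[10, 154, 130] 0.0 0.0 [ 0.7335  0.1121 -0.5267  0.1232 -0.7842 -2.175 ]
[10, 154, 70] 0.0 0.0 [ 0.7037  0.2171 -0.5411  0.1341 -0.663  -2.1639]
[45, 136, 70] 0.0 0.0 [ 0.6448  0.2428 -0.4511  0.111  -0.7213 -2.0832]
[63, 92, 70] 0.0 0.0 [ 0.5561  0.2557 -0.4007  0.0863 -0.7518 -1.9751]
[63, 92, 130] 0.0 0.0 [ 0.5753  0.1601 -0.3894  0.082  -0.8598 -1.9845]
t 3.575 rot(deg) [-13.8219  14.0158  89.159 ] shift in target tool axes [-0.0014 -0.0026  0.035 ] shift in current axes [0.0027 0.0094 0.0337] q [ 0.8211 -0.1285 -0.8952  0.6195 -0.4748 -1.1212] F [ 0.0645 -0.0187 -0.5874] w 0.05005123604489545
tcp in cradle mm (grasp pt) [ 16.1602 156.6062 184.205 ]
```

move_arm(rows="-1.54 1.56 9.91 0 0 0 0.05;-1.54 1.56 9.91 0 0 0 0.05;-1.54 1.56 9.91 0 0 0 0.05;-1.54 1.56 9.91 0 0 0 0.05;-1.54 1.56 9.91 0 0 0 0.05;-1.54 1.56 9.91 0 0 0 0.05;-1.54 1.56 9.91 0 0 0 0.05;-1.54 1.56 9.91 0 0 0 0.05")

```text
t: 4.58
eef_pos: [0.5102, 0.1732, 0.2227]
ee_rot: [-3.082, 0.19, -2.763]
force: [1.5, -0.5, -0.2]
width: 0.0499
gripper_force: 0.0
```

move_arm(rows="-1.54 1.56 9.91 0 0 0.02 0.05;0 0 0 0 0 0.02 0.05;0 0 0 0 0 0 0.05;0 0 0 0 0 0 0.05")

```text
t: 5.08
eef_pos: [0.5182, 0.1737, 0.1844]
ee_rot: [-3.138, 0.17, -2.934]
force: [0.3, 0.2, 0.0]
width: 0.05
gripper_force: 0.0
```

```bash
cat >> h.py <<'E'
def arcrows(): pass
E
python3 - <<'E'
from plan import *
RT=tilt(RS["y"],18)
rel(RT,tcp([10,154,70],RT))
p,d=arm.grab_frame('wrist')
for a,c in blobs(p[:],(18,120,100),(28,255,255),2): print('gold',a,c,wristplane(c,37))
for a,c in blobs(p[:],(0,180,90),(6,255,255),3): print('red',a,c,wristplane(c,35))
E
```

```text
t 5.075 rot(deg) [-0.2499 -0.2652 -0.1115] shift in target tool axes [-0.0259  0.      0.0682] shift in current axes [-0.0262  0.0004  0.0681] q [ 0.7449  0.0896 -0.5274  0.1241 -0.8132 -2.187 ] F [0.302  0.1724 0.0011] w 0.04998074247023729
tcp in cradle mm (grasp pt) [  6.4779 154.0143 142.9015]
gold 1064 [ 63.953 195.688] [[-40.3439 -48.981   37.    ]]
gold 795 [280.4667 347.6692] [[ 92.8441 157.4366  37.    ]]
red 939 [242.7423 244.7295] [[  1.7835 126.043   35.    ]]
red 306 [177.9542 235.2092] [[-5.5328 70.2966 35.    ]]
red 9 [441.1111 388.3333] [[155.8936 322.082   35.    ]]
```

move_arm(rows="0 0 0 -0.0065 0 0.017 0.05;0 0 0 -0.0065 0 0.017 0.05;0 0 0 -0.0065 0 0.017 0.05;0 0 0 -0.0065 0 0.017 0.05;0 0 0 0 0 0 0.02;0 0 0 0 0 0 0;0 0 0 0 0 0 0;0 0 0 0 0 0 0", squeeze=12)

```text
t: 6.12
eef_pos: [0.5551, 0.1813, 0.1221]
ee_rot: [-3.139, 0.172, -2.934]
force: [-6.0, 16.0, 3.4]
width: 0.0157
gripper_force: 11.6
```

Run:
```python
from plan import *
RT=tilt(RS["y"],18)
rel(RT,tcp([10,154,70],RT))
ths=np.linspace(.15,1.62,15);P=np.array([[63*np.sin(t),63*np.cos(t),0] for t in ths])
print(np.round(np.diff(P@RC.T@RT/1000,axis=0),4))
```

```text
t 6.125 rot(deg) [-0.1891 -0.1669 -0.162 ] shift in target tool axes [0.0004 0.0002 0.0004] shift in current axes [0.0004 0.0002 0.0004] q [ 0.704   0.2187 -0.5379  0.1357 -0.6688 -2.1683] F [-6.0249 16.0141  3.3923] w 0.015748181649670078
tcp in cradle mm (grasp pt) [ 10.4902 153.8093  70.2416]
[[-0.0062 -0.0013 -0.002 ]
 [-0.006  -0.002  -0.0019]
 [-0.0058 -0.0027 -0.0019]
 [-0.0055 -0.0033 -0.0018]
 [-0.0051 -0.0039 -0.0017]
 [-0.0047 -0.0044 -0.0015]
 [-0.0042 -0.0049 -0.0014]
 [-0.0037 -0.0053 -0.0012]
 [-0.0032 -0.0057 -0.001 ]
 [-0.0026 -0.006  -0.0008]
 [-0.002  -0.0063 -0.0006]
 [-0.0013 -0.0065 -0.0004]
 [-0.0007 -0.0066 -0.0002]
 [-0.     -0.0066 -0.    ]]
```

move_arm(rows="0 0 0 0 0.002 0 0;0 0 0 -0.0062 -0.0013 -0.002 0;0 0 0 -0.006 -0.002 -0.0019 0;0 0 0 -0.0058 -0.0027 -0.0019 0;0 0 0 0 0 0 0")

```text
t: 6.75
eef_pos: [0.5725, 0.1803, 0.1308]
ee_rot: [-3.138, 0.171, -2.935]
force: [-3.5, -2.5, 5.3]
width: 0.0157
gripper_force: 12.0
```

Run:
```python
from plan import *
s=arm.get_state();print(s["force"]@RC);rel(tilt(RS["y"],18),tcp(pegpt(.465),tilt(RS["y"],18)))
```

```text
[-0.9606 -1.7234  6.5442]
t 6.75 rot(deg) [-0.2497 -0.2249 -0.1834] shift in target tool axes [ 0.0011 -0.0008  0.0003] shift in current axes [ 0.0011 -0.0008  0.0003] q [ 0.6808  0.234  -0.4886  0.1256 -0.7017 -2.1352] F [-3.4751 -2.5028  5.3272] w 0.01570498816735547
tcp in cradle mm (grasp pt) [ 29.4181 149.1963  69.9705]
```

Good. I'll continue the arc.

move_arm(rows="0 0 0 -0.0055 -0.0033 -0.0018 0;0 0 0 -0.0051 -0.0039 -0.0017 0;0 0 0 -0.0047 -0.0044 -0.0015 0;0 0 0 -0.0042 -0.0049 -0.0014 0;0 0 0 -0.0037 -0.0053 -0.0012 0;0 0 0 -0.0032 -0.0057 -0.001 0;0 0 0 -0.0026 -0.006 -0.0008 0;0 0 0 0 0 0 0")

```text
t: 7.75
eef_pos: [0.6101, 0.1567, 0.148]
ee_rot: [-3.141, 0.181, -2.933]
force: [5.8, 6.6, 5.0]
width: 0.0153
gripper_force: 12.0
```

Run:
```python
from plan import *
s=arm.get_state();print(s["force"]@RC);rel(tilt(RS["y"],18),tcp(pegpt(1.2),tilt(RS["y"],18)))
```

```text
[8.582  5.2285 1.0466]
t 7.75 rot(deg) [-0.0257  0.3925 -0.0875] shift in target tool axes [ 0.0065 -0.0033  0.0024] shift in current axes [ 0.0065 -0.0033  0.0024] q [ 0.6021  0.2551 -0.4054  0.1024 -0.7452 -2.034 ] F [5.8406 6.5908 4.9531] w 0.015340905951710311
tcp in cradle mm (grasp pt) [ 65.5626 118.15    70.3031]
```

move_arm(rows="0 0 0 0 0 0 0")

```text
t: 7.88
eef_pos: [0.6101, 0.1567, 0.148]
ee_rot: [-3.141, 0.181, -2.933]
force: [5.7, 6.3, 5.5]
width: 0.0151
gripper_force: 12.0
```

Run:
```python
from plan import *
s=arm.get_state();print(s["force"]@RC,s["qd"]);rel(tilt(RS["y"],18),tcp(pegpt(1.2),tilt(RS["y"],18)))
p,d=arm.grab_frame('wrist');cv2.imwrite('pics/w3.png',p)
for a,c in blobs(p[:],(18,120,100),(28,255,255),3): print('gold',a,c,wristplane(c,37))
for a,c in blobs(p[:],(0,180,90),(6,255,255),3): print('red',a,c,wristplane(c,35))
```

```text
[8.6574 4.9837 1.6732] [ 0.0013  0.0006 -0.0002  0.0014 -0.0005 -0.0013]
t 7.875 rot(deg) [-0.0336  0.3935 -0.0745] shift in target tool axes [ 0.0064 -0.0033  0.0024] shift in current axes [ 0.0064 -0.0033  0.0024] q [ 0.6023  0.255  -0.4056  0.1027 -0.7451 -2.0342] F [5.6689 6.3039 5.5417] w 0.01514448861343846
tcp in cradle mm (grasp pt) [ 65.5039 118.1764  70.3323]
gold 1828 [287.1603 345.0777] [[117.1459 124.7559  37.    ]]
gold 1446 [ 49.9772 100.9108] [[-48.6008 -49.0165  37.    ]]
gold 1297 [477.4734 252.4495] [[ 61.5363 256.4305  37.    ]]
red 1916 [253.7291 203.2876] [[ 27.7321 104.479   35.    ]]
red 666 [217.542  123.4204] [[-21.5753  81.8742  35.    ]]
red 153 [425.1569 336.    ] [[118.662  220.0496  35.    ]]
```

View pics/w3.png

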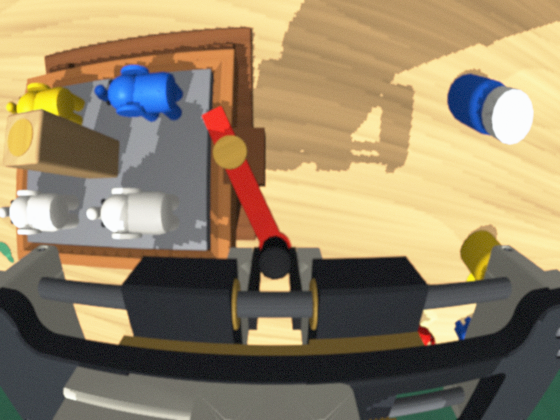

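The wrist view shows the bar swung to about 1.14 rad. The peg at (275,258) is slipping to the front edge of the pads, so I'll open, re-centre and grip again.

move_arm(rows="0 0 0 0 0 0 0.036;0 0 0 0 0 0 0.036;0 0 0 0.0095 0.0015 0.003 0.036;0 0 0 0 0 0 0.036;0 0 0 0 0 0 0;0 0 0 0 0 0 0;0 0 0 0 0 0 0", squeeze=12)

```text
t: 8.8
eef_pos: [0.5967, 0.153, 0.14]
ee_rot: [-3.138, 0.171, -2.935]
force: [0.8, 0.7, 0.8]
width: 0.016
gripper_force: 12.0
```

Run:
```python
from plan import *
s=arm.get_state();print(s["force"]@RC);RT=tilt(RS["y"],18);rel(RT,tcp([55,120,70],RT))
p,d=arm.grab_frame('wrist');
for a,c in blobs(p[:],(0,180,90),(6,255,255),2): print('red',a,c,wristplane(c,35))
ths=np.linspace(1.12,1.6,6);P=np.array([[63*np.sin(t),63*np.cos(t),0] for t in ths])
print(np.round(np.diff(P@RC.T@RT/1000,axis=0),4))
```

```text
[1.2248 0.4905 0.2867]
t 8.8 rot(deg) [-0.2421 -0.2272 -0.1685] shift in target tool axes [-0.0051  0.0027 -0.002 ] shift in current axes [-0.0051  0.0027 -0.002 ] q [ 0.6104  0.2475 -0.4365  0.1048 -0.7338 -2.0469] F [0.8238 0.6771 0.8282] w 0.0159602405320183
tcp in cradle mm (grasp pt) [ 49.5841 117.381   69.6946]
red 1833 [254.7185 230.0349] [[ 27.4293 104.139   35.    ]]
red 698 [219.139  149.7092] [[-21.3126  82.3083  35.    ]]
[[-0.0023 -0.0056 -0.0007]
 [-0.0017 -0.0058 -0.0006]
 [-0.0012 -0.0059 -0.0004]
 [-0.0007 -0.006  -0.0002]
 [-0.0001 -0.006  -0.    ]]
```

move_arm(rows="0 0 0 0 0 0 0.03;0 0 0 -0.0053 0.001 -0.0017 0.03;0 0 0 0 0 0 0;0 0 0 0 0 0 0;0 0 0 -0.0023 -0.0056 -0.0007 0;0 0 0 -0.0017 -0.0058 -0.0006 0;0 0 0 -0.0012 -0.0059 -0.0004 0;0 0 0 0 0 0 0", squeeze=12)

```text
t: 9.85
eef_pos: [0.6107, 0.1388, 0.1458]
ee_rot: [-3.138, 0.173, -2.935]
force: [4.8, 3.0, -0.5]
width: 0.0156
gripper_force: 12.0
```

Run:
```python
from plan import *
s=arm.get_state();print(s["force"]@RC);RT=tilt(RS["y"],18);rel(RT,tcp([55,120,70],RT))
p,d=arm.grab_frame('wrist');
b=[wristplane(c,35)[0] for a,c in blobs(p[:],(0,180,90),(6,255,255),2)];print(b,np.arctan2(*(b[0]-b[1])[:2]))
```

```text
[ 4.4971  1.9402 -2.9648]
t 9.85 rot(deg) [-0.2383 -0.1144 -0.1837] shift in target tool axes [0.0065 0.0195 0.0019] shift in current axes [0.0066 0.0194 0.0018] q [ 0.5738  0.2562 -0.4055  0.0953 -0.7514 -2.0027] F [ 4.8403  3.0154 -0.5065] w 0.015613186029695277
tcp in cradle mm (grasp pt) [ 61.8003 100.5952  69.7438]
[array([30.9658, 94.9969, 35.    ]), array([-23.1119,  87.5251,  35.    ])] 1.4334979600501487
```

move_arm(rows="0 0 0 0.001 -0.006 0 0;0 0 0 0 -0.006 0 0;0 0 0 0 0 0 0;0 0 0 0 0 0 0.034;0 0 0 0 0 0 0.034;0 0 0 0 0 -0.02 0.034;0 0 0 -0.005 0 -0.04 0.034;0 0 0 -0.005 0 -0.04 0.034")

```text
t: 10.9
eef_pos: [0.603, 0.1251, 0.2457]
ee_rot: [-3.137, 0.168, -2.934]
force: [1.3, 0.5, 0.3]
width: 0.0343
gripper_force: 0.0
```

Run:
```python
from plan import *
p,d=arm.grab_frame('wrist')
b=[wristplane(c,35)[0] for a,c in blobs(p[:],(0,180,90),(6,255,255),2)];print(b,np.arctan2(*(b[0]-b[1])[:2]))
p,d=arm.grab_frame('scene');cv2.imwrite('pics/s1.png',p)
R=RS["x"]
for g in([-10,0,200],[0,0,170],[0,0,103],[60,0,200],[40,0,200]):
    q=best(R,tcp(g,R));print(g,"%.1f %.1f"%err(R,tcp(g,R),q[1]),q[1])
rel(R,tcp([0,0,190],R))
```

```text
[array([34.5437, 88.9705, 35.    ]), array([88.1819, 69.8801, 35.    ])] -1.2288656155162745
[-10, 0, 200] 0.0 0.0 [ 0.5004 -0.1886 -0.8376  0.3018 -0.469  -0.5288]
[0, 0, 170] 0.0 0.0 [ 0.4737 -0.1146 -0.8467  0.3329 -0.3836 -0.5442]
[0, 0, 103] 0.0 0.0 [ 0.3483  0.0274 -0.9845  0.7177 -0.0984 -0.8375]
[60, 0, 200] 0.0 0.0 [ 0.4611 -0.0962 -0.6562  0.2263 -0.5466 -0.4169]
[40, 0, 200] 0.0 0.0 [ 0.4715 -0.122  -0.7078  0.2451 -0.5236 -0.4453]
t 11.0 rot(deg) [ 13.8472 -14.2068 -89.308 ] shift in target tool axes [ 0.0893  0.1006 -0.0237] shift in current axes [ 0.1028 -0.0895  0.0086] q [ 0.5601  0.1524 -0.2751  0.0769 -0.9796 -1.9613] F [0.7238 0.3273 0.2875] w 0.034263239491107336
tcp in cradle mm (grasp pt) [104.0097  89.3246 165.7408]
```

move_arm(rows="1.54 -1.58 -9.92 0 0 -0.02 0.06;1.54 -1.58 -9.92 0 0 0 0.06;1.54 -1.58 -9.92 0 0 0 0.06;1.54 -1.58 -9.92 0 0 0 0.06;1.54 -1.58 -9.92 0 0 0 0.06;1.54 -1.58 -9.92 0 0 0 0.06;1.54 -1.58 -9.92 0 0 0 0.06;1.54 -1.58 -9.92 0 0 0 0.06")

```text
t: 12.0
eef_pos: [0.5998, 0.1247, 0.2642]
ee_rot: [-2.691, 0.05, -1.523]
force: [0.3, 0.8, 0.8]
width: 0.06
gripper_force: 0.0
```

move_arm(rows="1.54 -1.58 -9.92 0 0 0 0.06;0 0 0 0.03 0.03 0 0.06;0 0 0 0.03 0.03 0 0.06;0 0 0 0.02 0.03 0 0.06;0 0 0 0 0 0 0.06")

```text
t: 12.62
eef_pos: [0.5365, 0.028, 0.2214]
ee_rot: [-2.662, -0.001, -1.364]
force: [0.7, 0.3, 0.6]
width: 0.0599
gripper_force: 0.0
```

Run:
```python
from plan import *
R=RS["x"]
rel(R,tcp([0,0,103],R))
p,d=arm.grab_frame('wrist');cv2.imwrite('pics/w4.png',p)
```

```text
t 12.625 rot(deg) [ 0.5409 -0.1392 -0.1421] shift in target tool axes [0.0076 0.0095 0.079 ] shift in current axes [0.0075 0.0087 0.0791] q [ 0.4982 -0.1269 -0.8075  0.3132 -0.4478 -0.5438] F [0.7237 0.3218 0.5646] w 0.05991319904496405
tcp in cradle mm (grasp pt) [  9.5574   7.6655 182.0197]
```

View pics/w4.png

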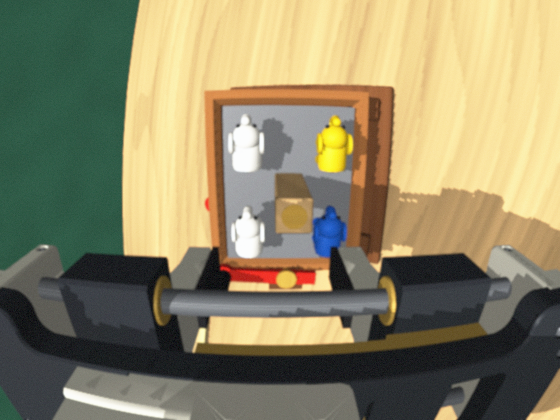

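The bar now lies parallel to the carrier's edge at (222–315,277), so the keeper is clear. The post top is centred near (294,216).

Run:
```python
from plan import *
print(wristplane([(294,216),(287,280)],110),wristplane([(287,280)],37))
print(wristplane([(206,93),(376,93),(213,265)],22))
p=cv2.imread('pics/w4.png')
print([ (a,c,wristplane(c,110)) for a,c in blobs(p[150:235],(12,80,60),(24,220,255),3)])
```

```text
[[ -2.1479  -0.5508 110.    ]
 [  2.0573  50.7622 110.    ]] [[-1.6685 94.1488 37.    ]]
[[ 73.4468 -89.0562  22.    ]
 [-84.7075 -90.7113  22.    ]
 [ 75.6914  85.1114  22.    ]]
[(np.int32(16617), array([453.6661,  42.3368]), array([[-116.6019, -129.7666,  110.    ]])), (np.int32(8274), array([172.4988,  42.4867]), array([[  78.3061, -121.1585,  110.    ]])), (np.int32(2021), array([292.2128,  54.3454]), array([[  -0.1462, -109.6218,  110.    ]]))]
```

move_arm(rows="0.54 -0.14 -0.14 0.0078 0.0095 0.01 0.06;0 0 0 0 0 0.02 0.06;0 0 0 0 0 0.02 0.06;0 0 0 0 0 0.015 0.06;0 0 0 0 0 0 0.06;0 0 0 0 0 0 0.06")

```text
t: 13.42
eef_pos: [0.5627, 0.0275, 0.1619]
ee_rot: [-2.65, 0.0, -1.359]
force: [0.1, 0.4, 0.3]
width: 0.0598
gripper_force: 0.0
```

Run:
```python
from plan import *
R=RS["x"];rel(R,tcp([-1.5,-.3,103],R))
```

```text
t 13.425 rot(deg) [-0.174   0.0668  0.1084] shift in target tool axes [0.002  0.0054 0.0145] shift in current axes [0.002  0.0055 0.0145] q [ 0.412  -0.0012 -0.9274  0.53   -0.1862 -0.6991] F [0.1167 0.4457 0.3421] w 0.059773744462706654
tcp in cradle mm (grasp pt) [  3.9046   1.7005 117.4828]
```

move_arm(rows="-0.17 0.07 0.1 0.002 0.0055 0.005 0.06;0 0 0 0 0 0.005 0.06;0 0 0 0 0 0.004 0.06;0 0 0 0 0 0 0.06")

```text
t: 13.92
eef_pos: [0.5647, 0.0255, 0.1472]
ee_rot: [-2.652, -0.0, -1.361]
force: [-0.2, -0.9, 0.3]
width: 0.0601
gripper_force: 0.0
```

Run:
```python
from plan import *
R=RS["x"];rel(R,tcp([-1.5,-.3,103],R))
```

```text
t 13.925 rot(deg) [-0.0467 -0.0201  0.0066] shift in target tool axes [-0.0003 -0.0001  0.0008] shift in current axes [-0.0003 -0.0001  0.0008] q [ 0.3401  0.0243 -0.9931  0.7401 -0.0911 -0.8529] F [-0.1501 -0.9248  0.3312] w 0.06009465873558851
tcp in cradle mm (grasp pt) [ -1.5942  -0.6295 103.7915]
```

Grip gently first to check the centring.

move_arm(rows="0 0 0 0 0 0 0.02;0 0 0 0 0 0 0.02;0 0 0 0 0 0 0.02;0 0 0 0 0 0 0.02", squeeze=20)

```text
t: 14.42
eef_pos: [0.5636, 0.0253, 0.1458]
ee_rot: [-2.655, -0.0, -1.361]
force: [-2.5, -1.8, -3.5]
width: 0.026
gripper_force: 20.1
```

Run:
```python
from plan import *
s=arm.get_state();print(s["force"]@RC,s["moment"]@RC,s["width"]);R=RS["x"];rel(R,tcp([-1.5,-.3,103],R))
```

```text
[-4.1389 -1.2522 -1.7818] [-0.2227  2.5087 -0.0233] 0.026033556404757692
t 14.425 rot(deg) [ 0.1042 -0.0353 -0.0113] shift in target tool axes [-0.0003 -0.0017  0.0001] shift in current axes [-0.0003 -0.0017  0.0001] q [ 0.3404  0.0252 -0.9949  0.7404 -0.0912 -0.8539] F [-2.495  -1.8121 -3.5163] w 0.026033556404757692
tcp in cradle mm (grasp pt) [ -3.2148  -0.6414 103.1054]
```

move_arm(rows="0 0 0 0 0.0017 0 0.02;0 0 0 0 0 0 0.02;0 0 0 0 0 -0.005 0.02;0 0 0 0 0 -0.007 0.02;0 0 0 0 0 0 0.02", squeeze=50)

```text
t: 15.05
eef_pos: [0.5577, 0.0247, 0.1567]
ee_rot: [-2.652, 0.0, -1.361]
force: [-0.1, -0.2, -2.0]
width: 0.0258
gripper_force: 49.9
```

Run:
```python
from plan import *
s=arm.get_state();print(s["force"],s["force"]@RC,s["moment"]@RC,s["width"]);R=RS["x"];rel(R,tcp([-3.2,-.6,103],R))
```

```text
[-0.1497 -0.1609 -1.9963] [-1.0961 -0.1262 -1.6782] [0.152  1.9721 0.0039] 0.025757326241832332
t 15.05 rot(deg) [-0.0378  0.0326  0.0014] shift in target tool axes [ 0.0007 -0.0001  0.0125] shift in current axes [ 0.0007 -0.0001  0.0125] q [ 0.3994 -0.0019 -0.9522  0.5692 -0.1639 -0.7307] F [-0.1497 -0.1609 -1.9963] w 0.025757326241832332
tcp in cradle mm (grasp pt) [ -3.297    0.0477 115.4656]
```

move_arm(rows="0 0 0 0 0 -0.012 0.02;0 0 0 0 0 -0.015 0.02;0 0 0 0 0 -0.02 0.02;0 0 0 0 -0.01 -0.02 0.02;0 0 0 0 -0.015 -0.02 0.02;0 0 0 0 -0.015 -0.015 0.02;0 0 0 0 0 0 0.02")

```text
t: 15.92
eef_pos: [0.5463, 0.0216, 0.2664]
ee_rot: [-2.65, 0.0, -1.361]
force: [-0.5, 0.3, -3.4]
width: 0.0254
gripper_force: 49.9
```

Run:
```python
from plan import *
s=arm.get_state();print(s["force"],s["width"]);R=RS["-x"];rel(RS["x"],tcp([-3.2,-.6,103],R))
p,d=arm.grab_frame('scene');cv2.imwrite('pics/s2.png',cv2.resize(p[120:300,200:440],None,fx=3,fy=3))
```

```text
[-0.4572  0.2518 -3.4145] 0.025444554056952954
t 15.925 rot(deg) [-0.1481 -0.0167 -0.0325] shift in target tool axes [0.     0.041  0.1149] shift in current axes [0.     0.0413 0.1148] q [ 0.4801 -0.1572 -0.6988  0.2374 -0.5661 -0.4415] F [-0.4572  0.2518 -3.4145] w 0.025444554056952954
tcp in cradle mm (grasp pt) [ 37.7797  -0.5756 217.8622]
```

View pics/s2.png

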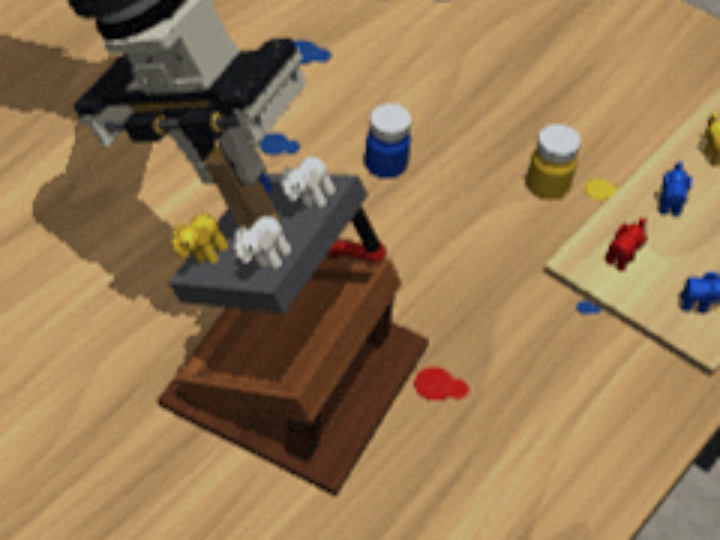

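The carrier is lifted about 115 mm, well clear of the cradle and keeper. I'll make the half turn now.

move_arm(rows="0 0 -5 0 0 0 0.02;0 0 -10 0 0 0 0.02;0 0 -10 0 0 0 0.02;0 0 -10 0 0 0 0.02;0 0 -10 0 0 0 0.02;0 0 -10 0 0 0 0.02;0 0 -10 0 0 0 0.02;0 0 -10 0 0 0 0.02")

```text
t: 16.98
eef_pos: [0.5441, 0.0208, 0.2628]
ee_rot: [-3.009, -0.469, -0.078]
force: [0.6, 0.6, -2.9]
width: 0.0256
gripper_force: 49.9
```

move_arm(rows="0 0 -10 0 0 0 0.02;0 0 -10 0 0 0 0.02;0 0 -10 0 0 0 0.02;0 0 -10 0 0 0 0.02;0 0 -10 0 0 0 0.02;0 0 -10 0 0 0 0.02;0 0 -10 0 0 0 0.02;0 0 -10 0 0 0 0.02")

```text
t: 17.98
eef_pos: [0.5441, 0.0209, 0.2628]
ee_rot: [2.694, -0.195, 1.394]
force: [0.4, -0.3, -2.5]
width: 0.0258
gripper_force: 49.9
```

move_arm(rows="0 0 -10 0 0 0 0.02;0 0 -10 0 0 0 0.02;0 0 -5 0 0 0 0.02;0 0 0 0 0 0 0.02;0 0 0 0 0 0 0.02")

```text
t: 18.6
eef_pos: [0.5448, 0.0213, 0.2641]
ee_rot: [2.654, -0.001, 1.779]
force: [1.0, 0.7, -2.4]
width: 0.0256
gripper_force: 49.9
```

Run:
```python
from plan import *
s=arm.get_state();print(s["force"],s["width"]);R=RS["-x"];rel(R,tcp([-3.2,-.6,140],R))
p,d=arm.grab_frame('top');cv2.imwrite('pics/t2.png',cv2.resize(p[150:250,210:330],None,fx=5,fy=5,interpolation=2))
```

```text
[ 0.9607  0.7102 -2.3848] 0.025632230078088562
t 18.6 rot(deg) [-0.0859  0.0227 -0.1174] shift in target tool axes [ 0.     -0.0385  0.0766] shift in current axes [-0.     -0.0384  0.0766] q [ 0.4805 -0.1564 -0.7013  0.236  -0.5666  2.6991] F [ 0.9607  0.7102 -2.3848] w 0.025632230078088562
tcp in cradle mm (grasp pt) [ 35.3597  -0.5962 216.5822]
```

View pics/t2.png

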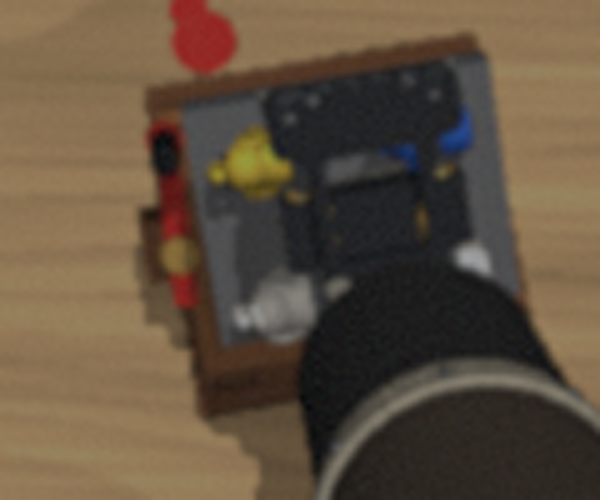

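White is now on the low side and the keeper lies along the rim, clear of the pocket. Next I'll lower the carrier.

move_arm(rows="0 0 -0.1 0 -0.01 0.02 0.02;0 0 0 0 -0.01 0.02 0.02;0 0 0 0 -0.01 0.02 0.02;0 0 0 0 -0.008 0.016 0.02;0 0 0 0 0 0 0.02;0 0 0 0 0 0 0.02")

```text
t: 19.4
eef_pos: [0.5477, 0.0222, 0.1809]
ee_rot: [2.652, 0.001, 1.782]
force: [0.6, 0.4, -3.1]
width: 0.0256
gripper_force: 49.9
```

Run:
```python
from plan import *
s=arm.get_state();print(s["force"]@RC,s["width"]);R=RS["-x"];rel(R,tcp([-2.8,-.5,128],R))
```

```text
[-0.8736  0.2927 -2.9945] 0.025608560950897804
t 19.4 rot(deg) [ 0.0392 -0.0084  0.0806] shift in target tool axes [-0.0002 -0.0018  0.0137] shift in current axes [-0.0002 -0.0018  0.0137] q [ 0.4473 -0.0561 -0.8892  0.4078 -0.282   2.5393] F [ 0.5595  0.4186 -3.0542] w 0.025608560950897804
tcp in cradle mm (grasp pt) [ -0.9705  -0.3484 141.6675]
```

move_arm(rows="0 0 0 0 -0.0018 0.007 0.02;0 0 0 0 0 0.007 0.02;0 0 0 0 0 0.004 0.02;0 0 0 0 0 0.003 0.02;0 0 0 0 0 0 0.02")

```text
t: 20.02
eef_pos: [0.5553, 0.0235, 0.1604]
ee_rot: [2.654, 0.001, 1.782]
force: [0.1, -0.3, -2.8]
width: 0.0258
gripper_force: 49.9
```

Run:
```python
from plan import *
s=arm.get_state();print(s["force"]@RC,s["moment"]@RC,s["width"]);R=RS["-x"];rel(R,tcp([-2.8,-.5,103],R))
```

```text
[-1.2943 -0.2677 -2.5204] [-0.1034  1.9347  0.0807] 0.025821620748190187
t 20.025 rot(deg) [-0.0522  0.0129  0.1005] shift in target tool axes [0.0001 0.0011 0.0169] shift in current axes [0.0001 0.0011 0.0169] q [ 0.4123 -0.0113 -0.9383  0.5245 -0.1896  2.4474] F [ 0.0954 -0.2533 -2.833 ] w 0.025821620748190187
tcp in cradle mm (grasp pt) [ -3.8697  -0.6085 119.9247]
```

move_arm(rows="0 0 0.1 0 0.0008 0.003 0.02;0 0 0 0 0 0.003 0.02;0 0 0 0 0 0.003 0.02;0 0 0 0 0 0 0.02")

```text
t: 20.52
eef_pos: [0.56, 0.0245, 0.1528]
ee_rot: [2.654, 0.0, 1.781]
force: [-1.1, -0.1, -2.6]
width: 0.0257
gripper_force: 49.9
```

Run:
```python
from plan import *
s=arm.get_state();print(s["force"]@RC,s["moment"]@RC,s["width"]);R=RS["-x"];rel(R,tcp([-3.0,-.5,103],R))
```

```text
[-2.1498  0.0864 -1.7507] [-0.0694  2.0183  0.065 ] 0.025651289688869396
t 20.525 rot(deg) [-0.0494  0.0102  0.0025] shift in target tool axes [0.0001 0.0001 0.0079] shift in current axes [0.0001 0.0001 0.0079] q [ 0.3858  0.0086 -0.9617  0.6066 -0.1446  2.3844] F [-1.0706 -0.1399 -2.555 ] w 0.025651289688869396
tcp in cradle mm (grasp pt) [ -3.1284  -0.6088 110.946 ]
```

Entering the pocket freely (7.9 mm left).

move_arm(rows="0 0 0 0 0 0.003 0.02;0 0 0 0 0 0.0025 0.02;0 0 0 0 0 0.002 0.02;0 0 0 0 0 0 0.02")

```text
t: 21.02
eef_pos: [0.5635, 0.0252, 0.1464]
ee_rot: [2.653, 0.0, 1.781]
force: [0.3, 0.2, -2.8]
width: 0.0257
gripper_force: 49.9
```

Run:
```python
from plan import *
s=arm.get_state();print(s["force"]@RC,s["moment"]@RC,s["width"]);R=RS["-x"];rel(R,tcp([-3.0,-.5,103],R))
```

```text
[-1.0571  0.093  -2.6356] [-0.1606  1.9343  0.0895] 0.025717341116702142
t 21.025 rot(deg) [-0.0291  0.0104 -0.0059] shift in target tool axes [0.0002 0.     0.0007] shift in current axes [0.0002 0.     0.0007] q [ 0.3405  0.0239 -0.9949  0.739  -0.091   2.2892] F [ 0.2779  0.1543 -2.8234] w 0.025717341116702142
tcp in cradle mm (grasp pt) [ -3.0018  -0.6798 103.6655]
```

move_arm(rows="0 0 0 0 0 0.0012 0.02;0 0 0 0 0 0 0.02;0 0 0 0 0 0 0.032;0 0 0 0 0 0 0.05;0 0 0 0 0 0 0.05;0 0 0 0 0 0 0.05")

```text
t: 21.78
eef_pos: [0.5643, 0.0257, 0.1456]
ee_rot: [2.653, -0.0, 1.781]
force: [0.6, 0.5, 0.8]
width: 0.049
gripper_force: 0.0
```

Run:
```python
from plan import *
s=arm.get_state();print(s["force"]@RC,s["width"]);R=RS["-x"];rel(R,tcp([-3.0,-.5,103],R))
RT=tilt(RS["y"],18);p=[55,100,150];c,q=best(RT,tcp([60,92,150],RT));print(q)
RT=tilt(RS["-y"],18);c,q=best(RT,tcp([60,92,150],RT));print(q)
```

```text
[0.9536 0.3261 0.3494] 0.04902036118372517
t 21.775 rot(deg) [ 0.0031 -0.013   0.006 ] shift in target tool axes [-0.0002 -0.0004 -0.0004] shift in current axes [-0.0002 -0.0004 -0.0004] q [ 0.3279  0.0262 -1.0025  0.7752 -0.0787  2.2638] F [0.5951 0.4602 0.7562] w 0.04902036118372517
tcp in cradle mm (grasp pt) [ -2.6244  -0.3189 102.564 ]
[ 0.5842  0.1262 -0.3904  0.0815 -0.8932 -1.9909]
[ 0.5842  0.1262 -0.3904  0.0815 -0.8932  1.1507]
```

move_arm(rows="0 0 0 0 0 -0.01 0.05;0 0 0 0 0 -0.02 0.05;0 0 0 0 0 -0.025 0.05;0 0 0 0 0.01 -0.03 0.05;0 0 0 0 0.02 -0.02 0.05;0 0 0 0 0 0 0.05")

```text
t: 22.52
eef_pos: [0.5435, 0.0219, 0.2554]
ee_rot: [2.648, -0.001, 1.782]
force: [0.2, -0.6, -0.5]
width: 0.0501
gripper_force: 0.0
```

Run:
```python
from plan import *
RT=tilt(RS["-y"],18);rel(RT,tcp([60,92,140],RT))
p,d=arm.grab_frame('wrist');cv2.imwrite('pics/w5.png',p)
P=cloud("top",arm.grab_frame('top')[1])
q=((P-C0)@RC*1000).reshape(-1,3)
for x,y in((-20,55),(-50,0),(50,0),(-5,-60),(0,50),(15,55),(52,60),(-52,-60),(-52,62),(52,-65)):
    m=(abs(q[:,0]-x)<6)&(abs(q[:,1]-y)<6)&(abs(q[:,2]-24)<40);print((x,y),m.sum(),np.median(q[m,2]) if m.any() else None)
```

```text
t 22.525 rot(deg) [ 14.2805 -14.4091  89.1826] shift in target tool axes [ 0.0463 -0.0917  0.0573] shift in current axes [0.0916 0.026  0.0691] q [ 0.4816 -0.1539 -0.7285  0.2506 -0.5314  2.684 ] F [ 0.1639 -0.619  -0.5111] w 0.05008333945420242
tcp in cradle mm (grasp pt) [ 30.1987   0.2418 209.3767]
(-20, 55) 22 26.862386371092455
(-50, 0) 0 None
(50, 0) 0 None
(-5, -60) 0 None
(0, 50) 19 25.94126012140418
(15, 55) 14 25.812839938154436
(52, 60) 19 24.97533866912592
(-52, -60) 2 22.570877789863324
(-52, 62) 6 24.815826349388487
(52, -65) 0 None
```

View pics/w5.png

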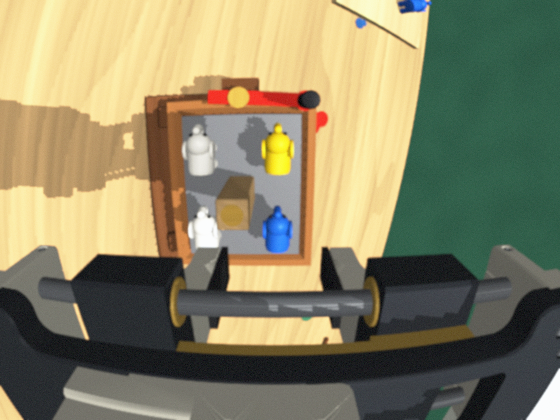

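The wrist view shows the carrier seated with white on the low side. The keeper bar runs along the edge from its swivel at (238,97) to the peg at (310,98).

move_arm(rows="1.59 -1.6 9.91 0 0 0 0.04;1.59 -1.6 9.91 0 0 0 0.04;1.59 -1.6 9.91 0 0 0 0.04;1.59 -1.6 9.91 0 0 0 0.04;1.59 -1.6 9.91 0 0 0 0.04;1.59 -1.6 9.91 0 0 0 0.04;1.59 -1.6 9.91 0 0 0 0.04;1.59 -1.6 9.91 0 0 0 0.04")

```text
t: 23.62
eef_pos: [0.5412, 0.0206, 0.2508]
ee_rot: [3.083, -0.189, 0.38]
force: [0.3, -0.2, 0.1]
width: 0.04
gripper_force: 0.0
```

move_arm(rows="1.59 -1.6 9.91 0 0 0 0.04;0 0 0 0.015 -0.03 0 0.04;0 0 0 0.015 -0.03 0.01 0.04;0 0 0 0.015 -0.03 0.01 0.04;0 0 0 0 0 0 0.04;0 0 0 0 0 0 0.04")

```text
t: 24.38
eef_pos: [0.5692, 0.1184, 0.2389]
ee_rot: [3.14, -0.167, 0.21]
force: [0.1, -0.7, 0.5]
width: 0.0403
gripper_force: 0.0
```

Run:
```python
from plan import *
RT=tilt(RS["-y"],18);rel(RT,tcp([62,91,110],RT))
p,d=arm.grab_frame('wrist');cv2.imwrite('pics/w6.png',p)
for a,c in blobs(p,(0,180,90),(6,255,255),3): print('red',a,c,wristplane(c,35))
for a,c in blobs(p,(18,120,100),(28,255,255),4): print('gold',a,c,wristplane(c,37))
for a,c in blobs(p[:250],(0,0,0),(180,255,40),4): print('blk',a,c,wristplane(c,85))
```

```text
t 24.375 rot(deg) [ 0.092   0.4244 -0.0128] shift in target tool axes [ 0.0158 -0.0017  0.0612] shift in current axes [ 0.0162 -0.0018  0.0611] q [ 0.5824  0.1029 -0.3586  0.076  -0.9553  1.159 ] F [ 0.0887 -0.6506  0.4513] w 0.04025733857081455
tcp in cradle mm (grasp pt) [ 65.9893  89.2756 173.0233]
red 869 [297.0736  83.7169] [[125.5483  70.0569  35.    ]]
red 477 [112.0482  13.    ] [[192.5673 211.1121  35.    ]]
red 212 [274.8349 152.8868] [[65.4435 87.0255 35.    ]]
gold 2623 [323.0743 344.0385] [[-243.6172   14.9578   37.    ]]
gold 1290 [328.2969 193.5992] [[25.4389 38.3384 37.    ]]
gold 1018 [74.7122 99.0393] [[126.1482 259.6419  37.    ]]
gold 342 [14.4474 21.4971] [[209.2897 311.8199  37.    ]]
blk 622 [274.574  175.3087] [[73.1354 87.3587 85.    ]]
blk 8 [233.5 248.5] [[  2.863  121.5706  85.    ]]
blk 7 [315.2857 248.5714] [[ 2.6193 53.4594 85.    ]]
```

View pics/w6.png

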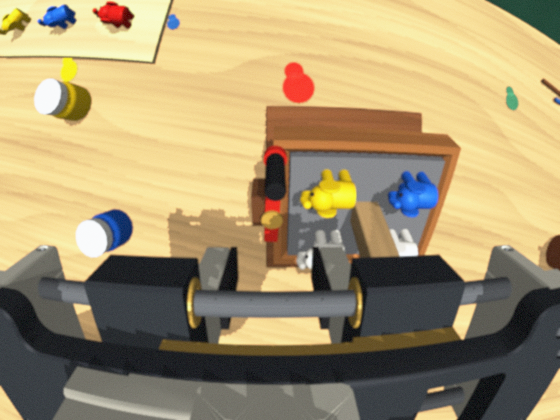

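The wrist view shows the peg pointing at the camera, with its top near (275,190) and its base near (275,155).

Run:
```python
from plan import *
print(wristplane([(275,188)],85),wristplane([(272,219)],37),wristplane([(275,152)],35))
```

```text
[[62.562  87.0573 85.    ]] [[-3.8191 89.7314 37.    ]] [[66.2819 86.8868 35.    ]]
```

move_arm(rows="0 0.4 0 0.0054 -0.0015 0.0205 0.04;0 0 0 0.0054 0 0.0205 0.04;0 0 0 0.0054 0 0.0205 0.04;0 0 0 0.0041 0 0.0127 0.038;0 0 0 0.0041 0 0.0127 0.038;0 0 0 0.0041 0 0.0127 0.038;0 0 0 0 0 0 0.038")

```text
t: 25.3
eef_pos: [0.6138, 0.1294, 0.1459]
ee_rot: [3.14, -0.175, 0.209]
force: [-0.4, -0.1, -0.3]
width: 0.0379
gripper_force: 0.0
```

Run:
```python
from plan import *
s=arm.get_state();print(s["force"]@RC);RT=tilt(RS["-y"],18);rel(RT,tcp([62,90.5,70],RT))
```

```text
[-0.5228 -0.0397 -0.0381]
t 25.3 rot(deg) [ 0.0759 -0.0072 -0.0402] shift in target tool axes [-0.0009  0.0003 -0.0003] shift in current axes [-0.0009  0.0003 -0.0003] q [ 0.5547  0.2565 -0.4021  0.0881 -0.75    1.1657] F [-0.4256 -0.1313 -0.2791] w 0.037897451971318406
tcp in cradle mm (grasp pt) [62.7862 90.7756 69.3817]
```

move_arm(rows="0 0 0 -0.001 0 0 0.038;0 0 0 0 0 0 0.01;0 0 0 0 0 0 0;0 0 0 0 0 0 0;0 0 0 0 0 0 0", squeeze=12)

```text
t: 25.92
eef_pos: [0.6133, 0.1295, 0.1473]
ee_rot: [3.141, -0.177, 0.21]
force: [-1.1, -0.9, 2.7]
width: 0.0156
gripper_force: 12.0
```

Run:
```python
from plan import *
s=arm.get_state();print(s["force"]@RC,s["width"]);RT=tilt(RS["-y"],18);rel(RT,tcp([62,90.5,70],RT))
ths=np.linspace(1.6,0,17);P=np.array([[63*np.sin(t),63*np.cos(t),0] for t in ths])
print(np.c_[ths[1:],P[1:,:2]+[-1.7,93.3],np.round(np.diff(P@RC.T@RT/1000,axis=0),4)])
```

```text
[ 0.1814 -0.606   2.971 ] 0.015600215552208734
t 25.925 rot(deg) [ 0.0452 -0.1456 -0.0152] shift in target tool axes [-0.0007  0.0005  0.0011] shift in current axes [-0.0007  0.0005  0.0011] q [ 0.5556  0.2531 -0.4039  0.0888 -0.7492  1.1648] F [-1.0812 -0.8501  2.7084] w 0.015600215552208734
tcp in cradle mm (grasp pt) [62.9819 90.9843 70.864 ]
[[  1.5     61.1422  97.7564  -0.0001  -0.0063   0.    ]
 [  1.4     60.3833 104.0079  -0.0007  -0.0063   0.0002]
 [  1.3     59.0042 110.1524  -0.0013  -0.0061   0.0004]
 [  1.2     57.0185 116.1285  -0.0019  -0.006    0.0006]
 [  1.1     54.4461 121.8766  -0.0024  -0.0057   0.0008]
 [  1.      51.3127 127.339   -0.003   -0.0055   0.001 ]
 [  0.9     47.6496 132.4614  -0.0035  -0.0051   0.0011]
 [  0.8     43.4934 137.1925  -0.004   -0.0047   0.0013]
 [  0.7     38.8857 141.4851  -0.0044  -0.0043   0.0014]
 [  0.6     33.8725 145.2961  -0.0048  -0.0038   0.0015]
 [  0.5     28.5038 148.5877  -0.0051  -0.0033   0.0017]
 [  0.4     22.8334 151.3268  -0.0054  -0.0027   0.0018]
 [  0.3     16.9178 153.4862  -0.0056  -0.0022   0.0018]
 [  0.2     10.8162 155.0442  -0.0058  -0.0016   0.0019]
 [  0.1      4.5895 155.9853  -0.0059  -0.0009   0.0019]
 [  0.      -1.7    156.3     -0.006   -0.0003   0.0019]]
```

move_arm(rows="0 0 0 -0.0006 -0.0063 0 0;0 0 0 -0.0012 -0.0063 0.0002 0;0 0 0 -0.0013 -0.0061 0.0004 0;0 0 0 -0.0019 -0.006 0.0006 0;0 0 0 -0.0024 -0.0057 0.0008 0;0 0 0 0 0 0 0")

```text
t: 26.68
eef_pos: [0.5992, 0.1583, 0.1433]
ee_rot: [3.141, -0.176, 0.21]
force: [-1.3, -0.4, 3.5]
width: 0.0158
gripper_force: 12.0
```

```bash
cat >> plan.py <<'E'
def chk(g):
    s=arm.get_state();print("F",s["force"]@RC,s["width"]);RT=tilt(RS["-y"],18);rel(RT,tcp(g,RT))
    p,d=arm.grab_frame('wrist')
    for a,c in blobs(p,(0,180,90),(6,255,255),3): print('red',a,c,wristplane(c,35))
E
python3 - <<'E'
from plan import *
chk([54.4,121.9,70])
E
```

```text
F [ 0.4507 -0.1616  3.7213] 0.015819856922947413
t 26.675 rot(deg) [ 0.0244 -0.0687  0.0003] shift in target tool axes [0.0004 0.0002 0.0009] shift in current axes [0.0004 0.0002 0.0009] q [ 0.615   0.2472 -0.4282  0.1033 -0.7364  1.0947] F [-1.2858 -0.4393  3.4973] w 0.015819856922947413
tcp in cradle mm (grasp pt) [ 54.3131 122.0611  70.9804]
red 1503 [338.5522 101.515 ] [[132.4029  90.9254  35.    ]]
red 612 [94.8611  7.7206] [[183.8914 201.8314  35.    ]]
red 517 [275.9826 228.9497] [[ 56.9152 119.5954  35.    ]]
```

Tracking well, with low force. Continuing.

move_arm(rows="0 0 0 -0.003 -0.0055 0.001 0;0 0 0 -0.0035 -0.0051 0.0011 0;0 0 0 -0.004 -0.0047 0.0013 0;0 0 0 -0.0044 -0.0043 0.0014 0;0 0 0 -0.0048 -0.0038 0.0015 0;0 0 0 0 0 0 0")

```text
t: 27.48
eef_pos: [0.5765, 0.1774, 0.1336]
ee_rot: [3.141, -0.176, 0.21]
force: [-0.5, 0.7, 2.7]
width: 0.0155
gripper_force: 12.0
```

Run:
```python
from plan import *
chk([33.9,145.3,70])
```

```text
F [0.9422 0.8029 2.5734] 0.015523934051513474
t 27.475 rot(deg) [ 0.0115 -0.0839 -0.0086] shift in target tool axes [0.0005 0.0002 0.0008] shift in current axes [0.0005 0.0002 0.0008] q [ 0.6705  0.2325 -0.4821  0.1211 -0.7019  1.0236] F [-0.5353  0.7068  2.7145] w 0.015523934051513474
tcp in cradle mm (grasp pt) [ 33.6379 145.4608  70.9311]
red 1469 [364.2001  82.4071] [[121.7035 103.0895  35.    ]]
red 955 [294.6272 237.9822] [[ 29.3548 132.059   35.    ]]
red 1 [136.   1.] [[162.4023 204.0964  35.    ]]
```

move_arm(rows="0 0 0 -0.0051 -0.0033 0.0017 0;0 0 0 -0.0054 -0.0027 0.0018 0;0 0 0 -0.0056 -0.0022 0.0018 0;0 0 0 -0.0058 -0.0016 0.0019 0;0 0 0 -0.0059 -0.0009 0.0019 0;0 0 0 -0.006 -0.0003 0.0019 0;0 0 0 0 0 0 0")

```text
t: 28.4
eef_pos: [0.5469, 0.181, 0.1189]
ee_rot: [3.14, -0.181, 0.211]
force: [15.8, -13.6, 5.4]
width: 0.0158
gripper_force: 12.0
```

Run:
```python
from plan import *
chk([-1.7,156.3,70])
```

```text
F [ 13.6518 -16.5491  -1.1872] 0.01575937662790373
t 28.4 rot(deg) [ 0.0691 -0.3963  0.0337] shift in target tool axes [-0.0029 -0.0012  0.0023] shift in current axes [-0.003  -0.0012  0.0022] q [ 0.716   0.2055 -0.5717  0.1487 -0.6404  0.9527] F [ 15.7839 -13.5566   5.3609] w 0.01575937662790373
tcp in cradle mm (grasp pt) [  1.7306 155.1341  71.2676]
red 2904 [338.259  234.2262] [[ -0.1136 115.8282  35.    ]]
red 1449 [376.7419  51.9496] [[104.584  108.0595  35.    ]]
```

move_arm(rows="0 0 0 0 0 0 0.04;0 0 0 0 0 0 0.04;0 0 0 -0.0062 0 -0.019 0.04;0 0 0 -0.0062 0 -0.019 0.04;0 0 0 -0.0062 0 -0.019 0.04;0 0 0 -0.0062 0 -0.03 0.04;0 0 0 -0.0062 0 -0.04 0.04;0 0 0 0 0 0 0.04")

```text
t: 29.45
eef_pos: [0.4927, 0.1714, 0.2394]
ee_rot: [-3.139, -0.181, 0.21]
force: [0.9, -0.1, -0.8]
width: 0.0401
gripper_force: 0.0
```

Run:
```python
from plan import *
chk([0,155,180])
p,d=arm.grab_frame('top');cv2.imwrite('pics/t3.png',cv2.resize(p[150:250,205:330],None,fx=6,fy=6,interpolation=2))
hsv=cv2.cvtColor(p,cv2.COLOR_BGR2HSV)
m=np.zeros(p.shape[:2],bool);m[190:215,215:262]=1
red=m&((hsv[...,0]<8)|(hsv[...,0]>172))&(hsv[...,1]>170)&(hsv[...,2]>60)
o=C0+zc*.035;X=((onplane("top",np.argwhere(red)[:,::-1],o,zc)-o)@RC)*1000
print(len(X),np.polyfit(X[:,1],X[:,0],1))
```

```text
F [ 0.3622 -0.2813 -1.0472] 0.04014051218332861
t 29.45 rot(deg) [-0.1333 -0.348   0.0084] shift in target tool axes [-0.0021  0.0021  0.0253] shift in current axes [-0.0023  0.0022  0.0253] q [ 0.7823 -0.0105 -0.4978  0.1189 -0.9334  0.9352] F [ 0.8522 -0.106  -0.7546] w 0.04014051218332861
tcp in cradle mm (grasp pt) [  9.7597 157.0761 203.4502]
red 873 [306.126  150.7251] [[ -2.6619 125.7697  35.    ]]
red 716 [349.2304  42.588 ] [[100.06    93.4248  35.    ]]
red 261 [363.0192 152.2261] [[-3.0117 70.4982 35.    ]]
14 [-0.2079 25.9448]
```

View pics/t3.png

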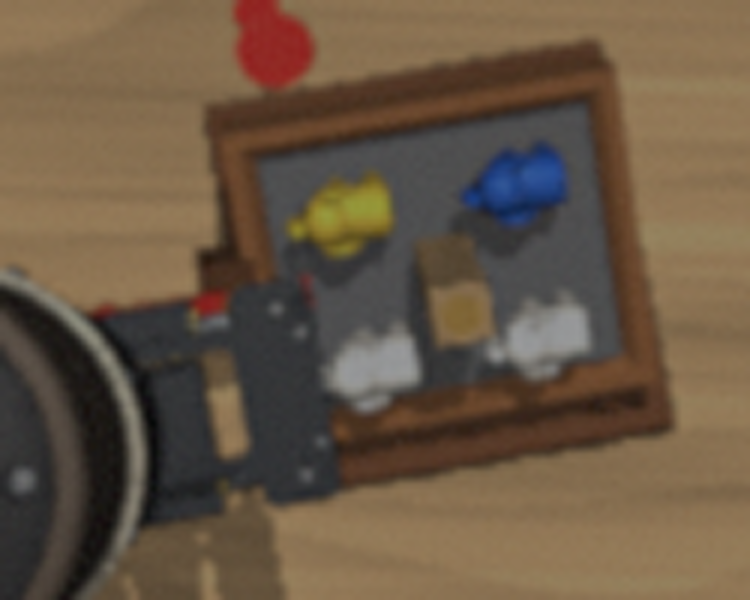

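The top view shows the carrier seated with the white pair on the low side. The wrist view puts the keeper at about 0.006 rad, with its nose over the carrier's edge, and the gripper is clear.

```bash
python3 -c "
from station import arm
print(arm.job_done())"
```

```text
the job is handed in; nothing more can be done
None
```

The carrier is home in the cradle after its half turn, with the white pair on the low side. The keeper is back at its closed stop (about 0.006 rad by the wrist camera), the gripper is clear, and the job was handed in at about 29.5 s.

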